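Level the worktop shelf with its screw foot

ROBOT

A 6-joint arm with a two-finger parallel gripper is mounted at the origin on a cart in front of the work surface, level with it; the furniture and walls round the work are solid. World frame = base frame: x ahead of the robot, y to its left, z up, the work surface at z = 0. Lengths are in m, angles in rad, forces in N, time in s.
With the tool pointing down it reaches from about 0.375 to 0.9 m from the base axis. Payload 3.1 kg.
Tool frame: the origin (TCP) lies where the fingers leave the gripper's body, on its centre line; the fingertips stand manip.tip_reach ahead of it and the grasp point (between the pads) lies 54 mm ahead of it (manip.tip_reach is the distance from the TCP to the fingertips, in m); z points along the fingers, y is the direction in which the jaws open and shut (so a half turn about z gives the same grasp; the last joint's range is limited). The gripper opens to 85 mm and grips with 20 to 120 N. Pads are 22 mm wide; open, the fingers measure 114 mm over their backs; the gripper's body (76 mm by 85 mm) begins 54 mm behind the grasp point. The pads swing forward as they close: fully open they stand 13 mm farther back than shut.
Start: joints at [0.991, 0.527, 1.433, -0, 1.181, -0.178], TCP at [0.244, 0.575, 0.304] pointing down, gripper open.
Joint ranges: [-3.08, 3.08], [-0.75, 2.2], [0.22, 2.44], [-1.43, 4.57], [0, 2.65], [-2.85, 2.85]. Speed limits (rad/s): [2.79, 2.79, 3.14, 3.14, 3.14, 3.14].

INTERFACE

Orientations are given as a unit quaternion [x, y, z, w].
In Python, from station import manip, cams, order gives the robot as it stands. The module is installed in compiled form; this text tells all that it offers.
- The arm moves only by the tool drive_tool, never from a script. Its arguments are lists of equal length, an entry for each row: "linear": the shift along the tool's x, y, z in mm, a list of three; "rot": the turn, a rotation vector about the tool's x, y, z in degrees, a list of three; "hand": the finger opening in mm, from 0 to 85.4. A call has 1 to 20 rows; each row shifts and turns the pose as measured when the row begins, along the tool's axes as they then stand; what a row does not reach is not made up. A row lasts 1/12 s, in which the tool goes at most 41.7 mm and 7.16 degrees, less where a joint would pass 70% of its speed; a pose out of reach is approached as far as the arm can. A call with a gripper value outside its range is refused whole. The fingers move at their own pace and stop on an object; "force" is the grip in N (left out, the last holds). Time passes only in rows, so rows that do not move let the fingers close. It gives the time, the measured TCP pose, the force and the opening at its end, in the units of the state.
- manip.sense(): the state, without advancing time (a new reading comes with each control period).
- cams.snapshot(name): name is "side" or "top" or "wrist"; returns the picture (420x560x3 uint8, red, green, blue); there is no depth.
- cams.camera_model(name): a dict with "vfov" (degrees; the focal length in pixels is half the picture's height over the tangent of half this angle, whatever the lens; pixels are square), "cx", "cy" (the principal point, pixels), "rvec" (rotation vector, rad) and "tvec" (3), from world to camera coordinates, as OpenCV has them. Camera axes: x right, y down, z forward; pixel columns grow to the right and rows downward; lengths in m; the calibration is good to about 2 mm. A picture is of the moment at which its call begins: read the wrist's pose just before it. camera_model takes no time and is no camera call; for the wrist camera it gives the pose at the moment of the call.
- order.sign_off(): hands the job in, once; it reports no verdict.
Trained networks look in the newest picture that a camera, given by its name, has taken for a name from the list of things; names that differ only in an ending like _2 or _b are one class to them, and where a whole thing is asked for, a point or a joint stands for the part that bears it (a point fixed in the world has none). Each returns a list of dicts, best first, with "score" (0 to 1); they miss things now and then, are a little off and sometimes report something else, mostly with a low value. They report only what shows in the picture. A call takes as long as a camera call. They do not tell look-alikes from the thing itself.
- cams.regions_of(label, camera): "pixels" (420x560 bool, what is visible of it) and "rect" ([left, top, right, bottom] in pixels, round what is visible of it).
- cams.spot_point(label, camera): "at" ([column, row] in pixels: a listed point, or the origin of a listed thing).
The state is a dict: "t": time; "q": joint angles; "qd": joint speeds; "tau": joint torques, N m; "tcp_pos": TCP position; "tool_rot": TCP orientation; "force": force on the tool from outside, world axes, zero at the start; "ft_torque": the same for the moment, N m; "finger_gap": opening from 0.0 (shut) to 1.0 (fully open).
Only numpy, scipy, OpenCV 4.12 (cv2) and the standard library are available. Lean on these libraries where they do the work, as an engineer would, in place of code of your own. Each camera call takes 0.05 s, during which the arm holds its last target. There are 200 camera calls.

TASK

Level the small worktop shelf for me: put the spice jar that stands on it upright into the wooden tray, lay the spirit level along the middle of the board, then turn the black knob of the screw foot until the bubble sits in the middle between its two lines. Finish holding on: keep the knob gripped, with the foot pressed firmly down on the worktop (a push of about one kilogram) and the bubble still centred, so that I can tighten the lock nut under your hand; leave everything else where it stands.

Things in the scene. Friction and masses are not known exactly. Their poses are not given: they have to be found in the camera images.
- shelf: low shelf: loose oak board 150 x 330 x 16 mm, 1.4 kg, top 75 mm above the worktop. Origin on the worktop under the board's middle; x across it (to the back), y along it. The +y end stands on a panel with two feet, the -y end on one screw foot (x = 0, y = -140 mm), screwed in too far, so that end is 1 to 4 mm low. A steel bush round the spindle rises 9 mm above the board.
- level: aluminium spirit level with black ends, 200 x 24 x 40 mm, 0.26 kg, standing on its base. Origin in the middle of its underside, x along it, z up. The yellow-green vial lies in a 56 mm long notch in the middle of the top, with two black lines 18 mm apart; below the notch (lower 26 mm) the sides are solid. It reads either way round.
- bubble (a joint): place of the pale 13 mm bubble along the level's x axis, m, 0 in the middle between the lines, + towards the level's +x end, at most 0.016. It floats to the higher end, about 0.9 mm for every mrad of slope, and takes about 1.5 s to come to rest.
- knob: black round fluted knob on the screw foot, -y end of the shelf. Origin on its upright axis, 103 mm above the worktop; the part to grip, 39 mm across, lies 9 to 39 mm above it. Clockwise from above raises that end: 1.6 mm, or 5 mm of bubble, a radian; 0.5 to 2.3 rad are needed, at 0.06 N m; it stays where left. The knob itself keeps its height; pressing it presses the foot.
- foot_pad: rubber pad 38 mm across under the screw foot; origin in the middle of its underside, on the worktop. It carries 6 to 10 N of the shelf's weight before anybody presses; a firm push of 10 N on the knob brings it to 16 to 20 N.
- jar: glass spice jar with dark cap, 41 mm across, 105 mm high, 0.11 kg, standing on the middle of the shelf board; the only jar there. Origin in the middle of its underside, z up.
- tray: shallow wooden tray 150 (x) x 112 (y) x 20 mm, fixed, walls 6 mm, floor 4 mm above the worktop. Origin in the middle of its underside. A match box lies in its -x half; the +x half is free.
- mug: striped mug, 86 mm across, 90 mm high, to be left alone; origin under its middle
- glass: drinking glass, 76 mm across, 94 mm high, to be left alone; origin under its middle
- tin: small food tin, 75 mm across, 58 mm high, to be left alone; origin under its middle
- candle_a: tea light in a metal cup, 38 mm across, 18 mm high, at the back corner of the shelf's +y end, to be left there; origin under its middle
- match_box: small match box 35 x 52 x 15 mm lying in the tray, to be left there; origin under its middle
- spanner: steel open-ended spanner 150 mm long lying on the worktop's right side, to be left alone; origin under its middle
Not all that is in view belongs to the job. Leave any red look-alike of the jar alone.

How it is judged:
By the outcome, as a careful person would: the job done as asked, in the order asked, and still so for the second after the job is handed in, while the arm keeps its last pose, push and grip.
It also fails if it takes over 72 s, if anything falls off the work surface, if the arm or the gripper's body presses on something with over 40 N, if the wrist force passes 120 N, or if a joint passes its speed limit or range.

## Working session

There is one attempt and no reset: what is moved stays moved. The work goes in short steps, Python scripts to look and compute and a tool call to move; the robot and the scene stay as the last step left them, time stands still between calls to the robot, and variables do not carry over. Pictures are saved under pics/ and viewed, about 8 in all and at most 12, crops included, and the job is handed in when it is done.

Besides the shell and the picture viewer there is one more tool, called after ">>>" in YAML: its name, and indented under it one key for each argument. drive_tool: Moves the arm, as the interface text tells. Its arguments: {"type":"object","properties":{"linear":{"type":"array","items":{"type":"array","items":{"type":"number"}}},"rot":{"type":"array","items":{"type":"array","items":{"type":"number"}}},"hand":{"type":"array","items":{"type":"number"}},"force":{"type":"number"}},"required":["linear","rot","hand"]}

```bash
mkdir -p pics
cat > h.py <<'E'
import numpy as np,cv2
from scipy.spatial.transform import Rotation as R
from station import manip,cams,order
def snap(n,f=None):
    m=cams.camera_model(n); im=cams.snapshot(n)
    if f: cv2.imwrite('pics/'+f,im[:,:,::-1])
    return im,m
def K(m):
    f=210/np.tan(np.radians(m['vfov'])/2); return np.array([[f,0,m['cx']],[0,f,m['cy']],[0,0,1]])
def proj(m,P): return cv2.projectPoints(np.atleast_2d(np.float64(P)),np.float64(m['rvec']),np.float64(m['tvec']),K(m),None)[0][:,0]
def ray(m,uv,z):
    Rm=cv2.Rodrigues(np.float64(m['rvec']))[0]; c=-Rm.T@np.float64(m['tvec'])
    d=Rm.T@np.linalg.inv(K(m))@np.array([uv[0],uv[1],1.]); return c+d*(z-c[2])/d[2]
def tri(m1,a,m2,b):
    P=[K(m)@np.c_[cv2.Rodrigues(np.float64(m['rvec']))[0],np.float64(m['tvec'])] for m in(m1,m2)]
    X=cv2.triangulatePoints(P[0],P[1],np.float64(a).reshape(2,1),np.float64(b).reshape(2,1)); return (X[:3]/X[3]).ravel()
def st():
    s=manip.sense(); Rm=R.from_quat(s['tool_rot']).as_matrix()
    print('t',round(s['t'],2),'tcp',np.round(s['tcp_pos'],4),'gap',round(s['finger_gap'],3),'F',np.round(s['force'],1),'T',np.round(s['ft_torque'],2),'q',np.round(s['q'],2)); print('tool x,y,z',np.round(Rm.T,3).tolist()); return s,Rm
E
python3 - <<'E'
from h import *
st(); print('tip',manip.tip_reach)
M={}
for c in('side','top'):
    im,M[c]=snap(c,c+'1.png'); m=M[c]; Rm=cv2.Rodrigues(np.float64(m['rvec']))[0]
    print(c,'cam at',np.round(-Rm.T@m['tvec'],3),'fwd',np.round(Rm[2],2))
    for l in['shelf','level','bubble','knob','foot_pad','jar','tray','match_box','candle_a','mug','glass','tin','spanner']:
        r=cams.spot_point(l,c); print(l,[(np.round(a['at']).tolist(),round(a['score'],2),np.round(ray(m,a['at'],{'knob':.103,'jar':.075,'level':0}.get(l,0)),3)[:2].tolist()) for a in r[:3]])
a=cv2.imread('pics/side1.png');b=cv2.imread('pics/top1.png')
E
```

```text
t 0.0 tcp [0.2441 0.5748 0.3029] gap 1.003 F [-0.   0.6  0.3] T [-0.01 -0.03  0.02] q [ 0.99  0.53  1.43 -0.    1.18 -0.18]
tool x,y,z [[-0.92, 0.391, 0.0], [0.391, 0.92, -0.002], [-0.001, -0.002, -1.0]]
tip 0.0726
side cam at [0.574 0.895 0.629] fwd [-0.01 -0.87 -0.5 ]
shelf [([249.0, 241.0], 0.78, [0.648, 0.003])]
level [([320.0, 203.0], 0.74, [0.429, -0.218])]Traceback (most recent call last):
  File "<stdin>", line 8, in <module>
ValueError: it knows: candle, foot_pad, glass, jar, knob, level, match_box, mug, shelf, spanner, tin, tray
```

View pics/side1.png

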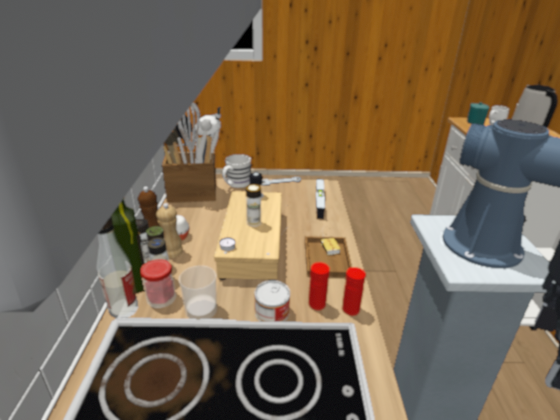

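The side view looks along -y. It shows the shelf at about (250,235), the jar at (254,205), the knob behind it at (257,180), the level at (320,200) and the tray at (327,255). Two red jars stand in front of the tray.

Run:
```python
from h import *
for c in('side','top'):
    im,m=snap(c,c+'2.png'); Rm=cv2.Rodrigues(np.float64(m['rvec']))[0]
    print(c,'cam at',np.round(-Rm.T@m['tvec'],3),'fwd',np.round(Rm[2],2))
    for l in['shelf','level','knob','foot_pad','jar','tray','match_box','candle','mug','glass','tin']:
        r=cams.spot_point(l,c); print(l,[(np.round(a['at'],1).tolist(),round(a['score'],2),np.round(ray(m,a['at'],{'knob':.103,'jar':.075,'candle':.075}.get(l,0)),3)[:2].tolist()) for a in r[:3]])
```

```text
side cam at [0.574 0.895 0.629] fwd [-0.01 -0.87 -0.5 ]
shelf [([250.3, 241.3], 0.6, [0.644, 0.003]), ([231.2, 182.9], 0.28, [0.735, -0.356])]
level [([316.1, 200.1], 0.62, [0.441, -0.24]), ([224.0, 245.0], 0.36, [0.714, 0.022])]
knob [([256.7, 184.0], 0.61, [0.632, -0.147])]
foot_pad []
jar [([256.0, 221.4], 0.82, [0.626, 0.017]), ([317.6, 303.9], 0.75, [0.488, 0.32]), ([349.4, 308.8], 0.68, [0.427, 0.332])]
tray [([329.6, 256.1], 0.61, [0.43, 0.064])]
match_box [([331.0, 249.9], 0.71, [0.423, 0.037])]
candle [([227.0, 248.1], 0.55, [0.689, 0.139])]
mug [([233.3, 184.4], 0.89, [0.727, -0.345])]
glass [([204.7, 310.6], 0.73, [0.726, 0.267])]
tin [([268.7, 309.4], 0.88, [0.586, 0.261]), ([226.8, 246.5], 0.62, [0.706, 0.029])]
top cam at [ 0.44  -0.064  0.979] fwd [ 0.12  0.02 -0.99]
shelf [([264.5, 175.7], 0.86, [0.644, 0.007]), ([209.6, 148.5], 0.45, [0.717, 0.154])]
level [([352.1, 255.7], 0.9, [0.438, -0.22])]
knob [([265.8, 172.9], 0.66, [0.629, -0.004]), ([321.0, 170.4], 0.57, [0.636, -0.133])]
foot_pad []
jar [([169.2, 266.6], 0.93, [0.408, 0.224]), ([171.9, 240.2], 0.78, [0.47, 0.22]), ([256.3, 173.4], 0.68, [0.634, 0.021])]
tray [([238.3, 253.9], 0.61, [0.439, 0.071])]
match_box [([252.2, 263.6], 0.63, [0.415, 0.034])]
candle [([211.4, 154.1], 0.72, [0.681, 0.133])]
mug [([398.5, 148.6], 0.67, [0.719, -0.345])]
glass [([168.1, 141.6], 0.95, [0.735, 0.266])]
tin [([163.6, 203.5], 0.73, [0.568, 0.27]), ([399.4, 150.0], 0.57, [0.715, -0.347])]
```

View pics/top2.png

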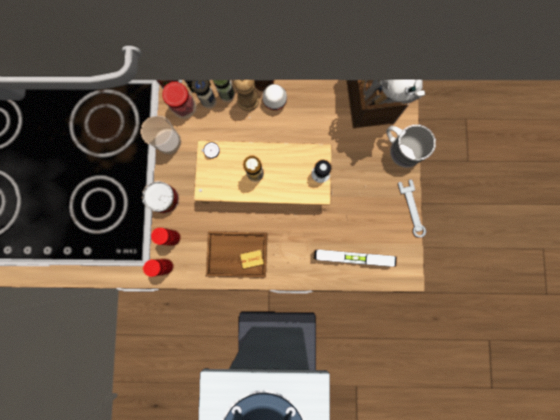

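Run:
```python
from h import *
c='top'; im,m=snap(c)
print('f',K(m)[0,0])
for l,z in(('shelf',.074),('level',.04),('tray',.02),('jar',.18),('knob',.142),('match_box',.019)):
    for r in cams.regions_of(l,c)[:3]:
        p=np.argwhere(r['pixels'])[:,::-1]
        if len(p)<10: continue
        cn,_=cv2.findContours(r['pixels'].astype(np.uint8),0,1); cn=max(cn,key=cv2.contourArea)[:,0]
        w=np.array([ray(m,a,z)[:2] for a in cn],np.float32)
        (x,y),(a,b),t=cv2.minAreaRect(w); print(l,round(r['score'],2),r['rect'],'c',round(x,3),round(y,3),'size',round(a,3),round(b,3),'ang',round(t,1))
cv2.imwrite('pics/topz.png',cv2.resize(im[130:280,140:410],None,fx=2.9,fy=2.9,interpolation=3)[:,:,::-1])
```

```text
f 379.8101818657028
shelf 0.62 [194.5, 137.8, 331.6, 202.9] c 0.638 0.006 size 0.332 0.155 ang 89.9
level 0.9 [313.7, 250.1, 395.7, 266.1] c 0.434 -0.22 size 0.201 0.024 ang 85.6
tray 0.64 [207.1, 229.6, 267.2, 276.3] c 0.441 0.074 size 0.112 0.153 ang 0.5
jar 0.68 [149.0, 227.9, 176.2, 246.6] c 0.474 0.201 size 0.06 0.035 ang 84.3
jar 0.58 [143.7, 257.4, 171.4, 274.8] c 0.411 0.215 size 0.037 0.061 ang 2.7
knob 0.72 [315.2, 159.1, 329.4, 179.5] c 0.631 -0.132 size 0.037 0.036 ang 0.3
match_box 0.84 [240.9, 252.5, 261.5, 266.6] c 0.427 0.035 size 0.039 0.056 ang 11.8
```

View pics/topz.png

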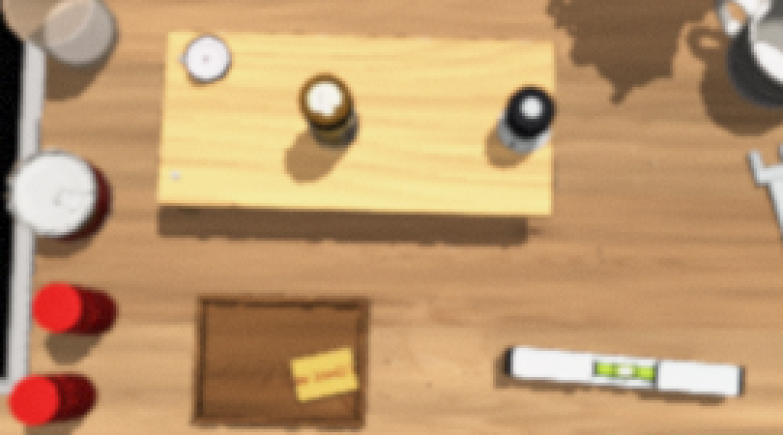

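The crop shows the board corners at about (166,33), (554,41), (552,214) and (158,205), the jar cap at (326,99) and the knob top at (530,110). The level lies at an angle from (508,362) to (743,380). The tray's free half is its left side.

Run:
```python
from h import *
m=cams.camera_model('top'); s=cams.camera_model('side')
g=lambda u,v:(140+(u+.5)/2.9-.5,130+(v+.5)/2.9-.5)
for n,u,v,z in(('b+y+x',166,33,.075),('b-y+x',554,41,.072),('b-y-x',552,214,.072),('b+y-x',158,205,.075),('jar',326,99,.18),('knob',530,110,.142),('lvA',508,362,.04),('lvB',743,380,.04),('tray',199,299,.02),('tray',369,299,.02),('tray',362,425,.02),('tray',193,421,.02)):
    print(n,np.round(ray(m,g(u,v),z),4))
print(np.round(ray(s,(254,189),.18),3), np.round(ray(s,(257,174),.142),3))
```

```text
b+y+x [0.714  0.1695 0.075 ]
b-y+x [ 0.7096 -0.1595  0.072 ]
b-y-x [ 0.562  -0.1572  0.072 ]
b+y-x [0.5665 0.1705 0.075 ]
jar [0.6323 0.0211 0.18  ]
knob [ 0.6337 -0.1333  0.142 ]
lvA [ 0.4399 -0.1228  0.04  ]
lvB [ 0.427  -0.3199  0.04  ]
tray [0.4916 0.1455 0.02  ]
tray [ 0.4931 -0.0032  0.02  ]
tray [0.3848 0.0011 0.02  ]
tray [0.3865 0.147  0.02  ]
[0.629 0.034 0.18 ] [ 0.63  -0.134  0.142]
```

>>> drive_tool:
  linear:
    - [-32,-20,0]
    - [-32,-20,0]
    - [-32,-20,0]
    - [-32,-20,0]
    - [-32,-20,0]
    - [-32,-20,0]
    - [-32,-20,0]
    - [-32,-20,0]
    - [-32,-20,0]
    - [-32,-20,0]
    - [-32,-20,0]
    - [-32,-20,0]
    - [-32,-20,0]
    - [-32,-20,0]
    - [-32,-20,0]
    - [-32,-20,0]
    - [-32,-20,0]
    - [-30,-18,0]
  rot:
    - [0,0,0]
    - [0,0,0]
    - [0,0,0]
    - [0,0,0]
    - [0,0,0]
    - [0,0,0]
    - [0,0,0]
    - [0,0,0]
    - [0,0,0]
    - [0,0,0]
    - [0,0,0]
    - [0,0,0]
    - [0,0,0]
    - [0,0,0]
    - [0,0,0]
    - [0,0,0]
    - [0,0,0]
    - [0,0,0]
  hand: [85,85,85,85,85,85,85,85,85,85,85,85,85,85,85,85,85,85]

```text
t: 3.2
tcp_pos: [0.6495, 0.0054, 0.3042]
tool_rot: [0.193, 0.981, 0.005, 0.003]
force: [0.6, 0.6, 0.5]
finger_gap: 0.994
```

>>> drive_tool:
  linear:
    - [0,0,0]
    - [0,0,0]
    - [0,0,0]
    - [0,0,0]
    - [0,0,0]
    - [0,0,0]
    - [0,0,0]
    - [0,0,0]
    - [0,0,0]
    - [0,0,0]
    - [0,0,0]
  rot:
    - [0,0,6.7]
    - [0,0,6.7]
    - [0,0,6.7]
    - [0,0,6.7]
    - [0,0,6.7]
    - [0,0,6.7]
    - [0,0,6.7]
    - [0,0,6.7]
    - [0,0,6.7]
    - [0,0,6.7]
    - [0,0,0]
  hand: [85,85,85,85,85,85,85,85,85,85,85]

```text
t: 4.12
tcp_pos: [0.6561, -0.0074, 0.3026]
tool_rot: [0.727, 0.686, 0.006, 0.003]
force: [0.1, 0.6, 0.3]
finger_gap: 0.996
```

Run:
```python
from h import *
st(); im,m=snap('wrist','w1.png')
Rm=cv2.Rodrigues(np.float64(m['rvec']))[0]
print('cam at',np.round(-Rm.T@m['tvec'],3),'fwd',np.round(Rm[2],2))
for l,z in(('jar',.075),('knob',.103),('shelf',0)):
    print(l,[(np.round(a['at']).tolist(),round(a['score'],2),np.round(ray(m,a['at'],z),3)) for a in cams.spot_point(l,'wrist')[:3]])
```

```text
t 4.12 tcp [ 0.6561 -0.0074  0.3026] gap 0.996 F [0.1 0.6 0.3] T [-0.   -0.01  0.02] q [-0.18  0.57  1.36  0.01  1.2  -0.13]
tool x,y,z [[0.058, 0.998, 0.006], [0.998, -0.058, 0.012], [0.013, 0.005, -1.0]]
cam at [0.66  0.076 0.373] fwd [-0.01 -0.32 -0.95]
jar [([252.0, 158.0], 0.88, array([0.638, 0.024, 0.075]))]
knob [([263.0, 334.0], 0.59, array([ 0.637, -0.129,  0.103]))]
shelf [([257.0, 162.0], 0.77, array([0.637, 0.007, 0.   ]))]
```

View pics/w1.png

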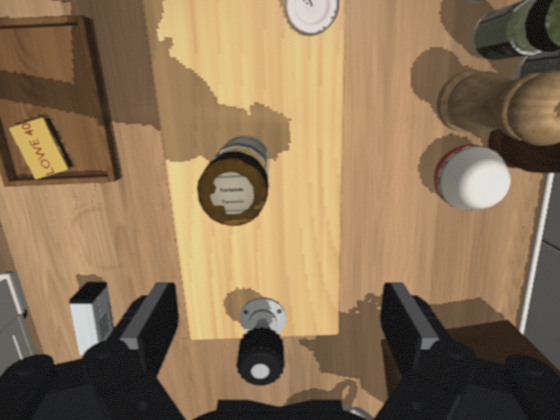

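The wrist view shows the jar cap centred at about (233,189), the knob top at (260,358) and the bush at (263,318). The board's edges run down columns ~160-190 and ~343.

Run:
```python
from h import *
m=cams.camera_model('wrist')
for n,u,v,z in(('jar',233,190,.18),('knob',260,362,.142),('bush',263,317,.084),('-y-x',190,340,.073),('-y+x',338,334,.073),('+x top',343,20,.076),('-x top',160,100,.075)): print(n,np.round(ray(m,(u,v),z),4))
print(np.round(proj(m,[[.634,.021,.18],[.634,.021,.075]])))
```

```text
jar [0.6334 0.025  0.18  ]
knob [ 0.6364 -0.1263  0.142 ]
bush [ 0.6371 -0.1253  0.084 ]
-y-x [ 0.5617 -0.1553  0.073 ]
-y+x [ 0.7097 -0.1574  0.073 ]
+x top [0.7129 0.1227 0.076 ]
-x top [0.5688 0.0736 0.075 ]
[[235. 197.]
 [248. 162.]]
```

>>> drive_tool:
  linear:
    - [15,-13,0]
    - [13.5,-12.5,0]
    - [0,0,0]
    - [0,0,0]
  rot:
    - [0.7,-0.3,-3.3]
    - [0,0,0]
    - [0,0,0]
    - [0,0,0]
  hand: [85,85,85,85]

```text
t: 4.65
tcp_pos: [0.6315, 0.0215, 0.3026]
tool_rot: [0.703, 0.711, 0.0, 0.001]
force: [0.7, 1.1, -0.0]
finger_gap: 0.997
```

Run:
```python
from h import *
st()
```

```text
t 4.65 tcp [0.6315 0.0215 0.3026] gap 0.997 F [ 0.7  1.1 -0. ] T [-0.03 -0.05  0.01] q [-0.14  0.54  1.42 -0.    1.19 -0.15]
tool x,y,z [[-0.012, 1.0, -0.001], [1.0, 0.012, 0.001], [0.001, -0.001, -1.0]]
```

Descend to TCP z ≈ 0.198 and close.

>>> drive_tool:
  linear:
    - [1,1,20]
    - [0,0,25]
    - [0,0,25]
    - [0,0,20]
    - [0,0,10]
    - [0,0,0]
    - [0,0,0]
    - [0,0,0]
    - [0,0,0]
    - [0,0,0]
    - [0,0,0]
    - [0,0,0]
    - [0,0,0]
    - [0,0,0]
  rot:
    - [0,0,0]
    - [0,0,0]
    - [0,0,0]
    - [0,0,0]
    - [0,0,0]
    - [0,0,0]
    - [0,0,0]
    - [0,0,0]
    - [0,0,0]
    - [0,0,0]
    - [0,0,0]
    - [0,0,0]
    - [0,0,0]
    - [0,0,0]
  hand: [85,85,85,85,85,85,30,30,30,30,30,30,30,30]
  force: 30

```text
t: 5.82
tcp_pos: [0.6427, 0.0174, 0.208]
tool_rot: [0.701, 0.713, 0.006, 0.011]
force: [0.5, 1.1, -0.4]
finger_gap: 0.477
```

Run:
```python
from h import *
st()
```

```text
t 5.82 tcp [0.6427 0.0174 0.208 ] gap 0.477 F [ 0.5  1.1 -0.4] T [0.02 0.05 0.  ] q [-0.15  0.66  1.48 -0.    0.98 -0.16]
tool x,y,z [[-0.016, 1.0, -0.006], [1.0, 0.016, 0.024], [0.024, -0.006, -1.0]]
```

>>> drive_tool:
  linear:
    - [0,0,-10]
    - [0,0,-15]
    - [0,0,-15]
    - [10,-22,0]
    - [12,-26,0]
    - [12,-26,0]
    - [12,-26,0]
    - [12,-26,0]
    - [12,-26,0]
    - [12,-26,0]
    - [10,-20,0]
    - [2,-5,0]
    - [0,0,0]
    - [0,0,0]
  rot:
    - [0,0,0]
    - [0.7,0.3,0]
    - [0.7,0,0]
    - [0,0,0]
    - [0,0,0]
    - [0,0,0]
    - [0,0,0]
    - [0,0,0]
    - [0,0,0]
    - [0,0,0]
    - [0,0,0]
    - [0,0,0]
    - [0,0,0]
    - [0,0,0]
  hand: [30,30,30,30,30,30,30,30,30,30,30,30,30,30]

```text
t: 6.98
tcp_pos: [0.4323, 0.1106, 0.2573]
tool_rot: [0.701, 0.713, 0.005, 0.007]
force: [-0.6, 0.9, -1.5]
finger_gap: 0.471
```

Run:
```python
from h import *
st(); im,m=snap('wrist','w2.png')
```

```text
t 6.98 tcp [0.4323 0.1106 0.2573] gap 0.471 F [-0.6  0.9 -1.5] T [ 0.01 -0.01  0.01] q [ 0.    0.36  1.92 -0.    0.84 -0.01]
tool x,y,z [[-0.016, 1.0, -0.003], [1.0, 0.016, 0.016], [0.016, -0.003, -1.0]]
```

View pics/w2.png

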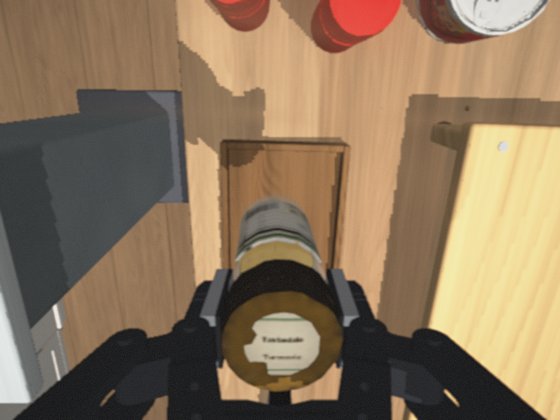

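The jar is held straight, with its cap at (280,335), over the free half of the tray. Straighten the tilt and descend.

>>> drive_tool:
  linear:
    - [-2,2,10]
    - [0,0,20]
    - [0,0,20]
    - [0,0,20]
    - [0,0,15]
    - [0,0,10]
    - [0,0,5]
    - [0,0,0]
    - [0,0,0]
  rot:
    - [0.9,0.2,0]
    - [0,0,0]
    - [0,0,0]
    - [0,0,0]
    - [0,0,0]
    - [0,0,0]
    - [0,0,0]
    - [0,0,0]
    - [0,0,0]
  hand: [30,30,30,30,30,30,30,30,30]

```text
t: 7.78
tcp_pos: [0.4547, 0.1021, 0.1491]
tool_rot: [0.705, 0.71, 0.006, 0.006]
force: [-0.0, 0.3, -0.9]
finger_gap: 0.475
```

Run:
```python
from h import *
st()
```

```text
t 7.78 tcp [0.4547 0.1021 0.1491] gap 0.475 F [-0.   0.3 -0.9] T [-0.03  0.02 -0.03] q [-0.02  0.59  1.97  0.    0.57 -0.03]
tool x,y,z [[-0.007, 1.0, -0.0], [1.0, 0.007, 0.016], [0.016, -0.0, -1.0]]
```

>>> drive_tool:
  linear:
    - [3,-8,0]
    - [3,-8,3]
    - [0,0,4]
    - [0,0,3]
    - [0,0,0]
    - [0,0,0]
  rot:
    - [0.9,0,0]
    - [0,0,0]
    - [0,0,0]
    - [0,0,0]
    - [0,0,0]
    - [0,0,0]
  hand: [30,30,30,30,30,30]

```text
t: 8.28
tcp_pos: [0.4388, 0.1084, 0.14]
tool_rot: [0.705, 0.71, 0.001, 0.002]
force: [0.5, 0.2, -0.5]
finger_gap: 0.477
```

Run:
```python
from h import *
st()
```

```text
t 8.28 tcp [0.4388 0.1084 0.14  ] gap 0.477 F [ 0.5  0.2 -0.5] T [ 0.04 -0.01  0.  ] q [-0.01  0.6   2.   -0.    0.54 -0.01]
tool x,y,z [[-0.007, 1.0, -0.0], [1.0, 0.007, 0.004], [0.004, -0.0, -1.0]]
```

>>> drive_tool:
  linear:
    - [0,0,2]
    - [0,0,2]
    - [0,0,0]
  rot:
    - [0,0,0]
    - [0,0,0]
    - [0,0,0]
  hand: [30,30,30]

```text
t: 8.53
tcp_pos: [0.4394, 0.1086, 0.1362]
tool_rot: [0.704, 0.71, 0.002, 0.002]
force: [0.1, 0.5, -0.8]
finger_gap: 0.478
```

>>> drive_tool:
  linear:
    - [0,0,1.5]
    - [0,0,0]
    - [0,0,1]
    - [0,0,0]
  rot:
    - [0,0,0]
    - [0,0,0]
    - [0,0,0]
    - [0,0,0]
  hand: [30,30,30,30]

```text
t: 8.87
tcp_pos: [0.4385, 0.1086, 0.134]
tool_rot: [0.705, 0.71, 0.001, 0.001]
force: [-0.9, 1.4, -0.7]
finger_gap: 0.472
```

>>> drive_tool:
  linear:
    - [0,0,1]
    - [0,0,0]
    - [0,0,1]
    - [0,0,0]
  rot:
    - [0,0,0]
    - [0,0,0]
    - [0,0,0]
    - [0,0,0]
  hand: [30,30,30,30]

```text
t: 9.2
tcp_pos: [0.4392, 0.1087, 0.1341]
tool_rot: [0.705, 0.71, 0.003, 0.003]
force: [0.7, 1.1, -1.5]
finger_gap: 0.468
```

Run:
```python
from h import *
st(); im,m=snap('side'); mm=cams.camera_model('wrist')
for r in cams.regions_of('jar','side')[:3]: print(r['rect'],r['score'])
print(proj(m,[[.439,.109,.004],[.439,.109,.109],[.439,.129,.004]]))
cv2.imwrite('pics/s3.png',cv2.resize(im[180:320,240:400],None,fx=4,fy=4,interpolation=3)[:,:,::-1])
```

```text
t 9.2 tcp [0.4392 0.1087 0.1341] gap 0.468 F [ 0.7  1.1 -1.5] T [ 0.02 -0.05  0.  ] q [-0.01  0.62  2.    0.    0.52 -0.01]
tool x,y,z [[-0.007, 1.0, 0.0], [1.0, 0.007, 0.007], [0.007, 0.0, -1.0]]
[318.6, 226.9, 341.6, 270.4] 0.93
[341.7, 267.8, 365.3, 318.1] 0.92
[307.6, 260.7, 331.6, 311.2] 0.87
[[328.05008178 265.48498485]
 [331.56663911 230.99525325]
 [328.90874295 270.54172895]]
```

View pics/s3.png

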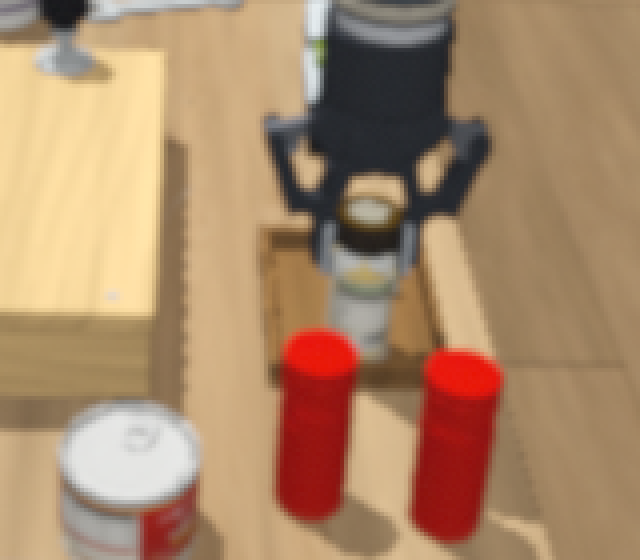

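The side crop shows the jar standing upright in the tray between the fingers, its bottom edge at the expected row (270.4 measured, 270.5 computed). Release and rise.

>>> drive_tool:
  linear:
    - [0,0,0]
    - [0,0,0]
    - [0,0,0]
    - [0,0,0]
    - [0,0,0]
    - [0,0,-10]
    - [0,0,-25]
    - [0,0,-30]
    - [0,0,-35]
    - [0,0,-30]
    - [0,0,-10]
    - [0,0,0]
  rot:
    - [0,0,0]
    - [0,0,0]
    - [0,0,0]
    - [0,0,0]
    - [0,0,0]
    - [0,0,0]
    - [0,0,0]
    - [0,0,0]
    - [0,0,0]
    - [0,0,0]
    - [0,0,0]
    - [0,0,0]
  hand: [45,55,65,75,85,85,85,85,85,85,85,85]

```text
t: 10.3
tcp_pos: [0.438, 0.1083, 0.277]
tool_rot: [0.705, 0.709, 0.0, 0.0]
force: [0.4, -0.5, -0.4]
finger_gap: 0.998
```

Run:
```python
from h import *
st(); im,m=snap('side')
for r in cams.regions_of('jar','side')[:3]: print(r['rect'],r['score'])
im,m=snap('top')
for r in cams.regions_of('level','top')[:1]:
    print(r['rect']); cn,_=cv2.findContours(r['pixels'].astype(np.uint8),0,1); cn=max(cn,key=cv2.contourArea)[:,0]
    print(cv2.minAreaRect(np.array([ray(m,a,.04)[:2] for a in cn],np.float32)))
```

```text
t 10.3 tcp [0.438  0.1083 0.277 ] gap 0.998 F [ 0.4 -0.5 -0.4] T [-0.06  0.04 -0.01] q [-0.01  0.34  1.88  0.    0.92 -0.01]
tool x,y,z [[-0.007, 1.0, 0.0], [1.0, 0.007, 0.0], [0.0, 0.0, -1.0]]
[308.4, 262.7, 329.8, 311.2] 0.69
[342.2, 265.5, 367.1, 314.0] 0.62
[320.5, 226.8, 338.7, 271.7] 0.57
[313.0, 247.3, 396.6, 267.4]
((0.4339074194431305, -0.22019493579864502), (0.2001490592956543, 0.0234964769333601), 85.63992309570312)
```

>>> drive_tool:
  linear:
    - [-20,0,0]
    - [-33,0,0]
    - [-33,-1,0]
    - [-33,-1,0]
    - [-33,-1,0]
    - [-33,-1,0]
    - [-33,-1,0]
    - [-33,-1,0]
    - [-33,0,0]
    - [-30,0,0]
    - [-14,0,0]
    - [0,0,0]
    - [0,0,0]
    - [0,0,0]
  rot:
    - [0,0,0]
    - [0,0,0]
    - [0,0,0]
    - [0,0,0]
    - [0,0,0]
    - [0,0,0]
    - [0,0,0]
    - [0,0,0]
    - [0,0,0]
    - [0,0,0]
    - [0,0,0]
    - [0,0,4.5]
    - [0,0,0]
    - [0,0,0]
  hand: [85,85,85,85,85,85,85,85,85,85,85,85,85,85]

```text
t: 11.67
tcp_pos: [0.4239, -0.2331, 0.2475]
tool_rot: [0.732, 0.681, -0.01, -0.025]
force: [-0.2, 0.9, 0.2]
finger_gap: 0.993
```

```bash
cat > lv.py <<'E'
from h import *
def level(z=.04,cam='wrist'):
    im,m=snap(cam)
    for r in cams.regions_of('level',cam)[:1]:
        cn,_=cv2.findContours(r['pixels'].astype(np.uint8),0,1); cn=max(cn,key=cv2.contourArea)[:,0]
        w=np.array([ray(m,a,z)[:2] for a in cn],np.float32)
        print(cam,'level',r['score'],r['rect'],cv2.minAreaRect(w))
    return im,m
E
python3 - <<'E'
from lv import *
st(); im,m=level(); cv2.imwrite('pics/w3.png',im[:,:,::-1])
for a in cams.spot_point('level','wrist')[:2]: print(a,ray(m,a['at'],0))
E
```

```text
t 11.67 tcp [ 0.4239 -0.2331  0.2475] gap 0.993 F [-0.2  0.9  0.2] T [-0.   -0.03  0.01] q [-0.73  0.44  1.81 -0.02  0.94 -0.64]
tool x,y,z [[0.072, 0.997, 0.019], [0.996, -0.071, -0.051], [-0.05, 0.023, -0.998]]
wrist level 0.71 [288.5, 49.0, 324.2, 297.9] ((0.4332728385925293, -0.22059999406337738), (0.19949428737163544, 0.025485236197710037), 85.50050354003906)
{'at': [301.0, 178.7], 'score': 0.77} [ 0.43137456 -0.22239563  0.        ]
```

View pics/w3.png

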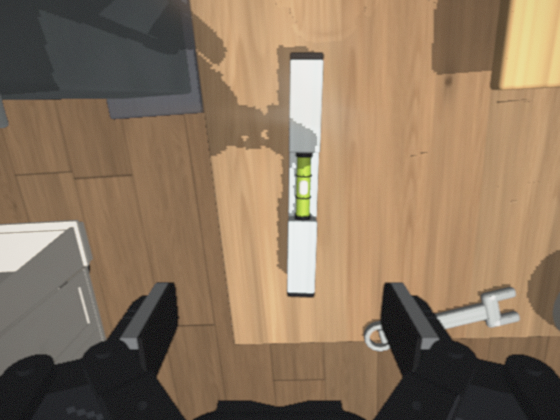

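The wrist view shows the level from (305,52) to (301,296) with its vial at (303,187). Next, straighten the tool, centre over the level and start down.

>>> drive_tool:
  linear:
    - [0,0,0]
    - [13,8.5,0]
    - [0,0,15]
    - [0,0,25]
    - [0,0,25]
    - [0,0,20]
    - [0,0,10]
    - [0,0,0]
    - [0,0,0]
  rot:
    - [-2.9,-1.1,0]
    - [0,0,0]
    - [0,0,0]
    - [0,0,0]
    - [0,0,0]
    - [0,0,0]
    - [0,0,0]
    - [0,0,0]
    - [0,0,0]
  hand: [85,85,85,85,85,85,85,85,85]

```text
t: 12.57
tcp_pos: [0.4364, -0.2124, 0.1519]
tool_rot: [0.725, 0.689, 0.001, 0.003]
force: [0.9, 0.2, 0.7]
finger_gap: 0.997
```

Run:
```python
from lv import *
st()
```

```text
t 12.57 tcp [ 0.4364 -0.2124  0.1519] gap 0.997 F [0.9 0.2 0.7] T [ 0.04 -0.03  0.02] q [-0.68  0.6   1.91  0.    0.62 -0.63]
tool x,y,z [[0.051, 0.999, -0.003], [0.999, -0.051, 0.006], [0.006, -0.004, -1.0]]
```

>>> drive_tool:
  linear:
    - [-8,-2.6,0]
    - [0,0,10]
    - [0,0,15]
    - [0,0,15]
    - [0,0,15]
    - [0,0,8]
    - [0,0,0]
    - [0,0,0]
  rot:
    - [0.3,0.2,1.5]
    - [0,0,0]
    - [0,0,0]
    - [0,0,0]
    - [0,0,0]
    - [0,0,0]
    - [0,0,0]
    - [0,0,0]
  hand: [85,85,85,85,85,85,85,85]

```text
t: 13.23
tcp_pos: [0.437, -0.2243, 0.0905]
tool_rot: [0.734, 0.679, 0.001, 0.008]
force: [1.2, 0.6, -0.2]
finger_gap: 0.994
```

Run:
```python
from lv import *
st()
```

```text
t 13.23 tcp [ 0.437  -0.2243  0.0905] gap 0.994 F [ 1.2  0.6 -0.2] T [ 0.02  0.   -0.  ] q [-0.7   0.73  1.92  0.    0.48 -0.63]
tool x,y,z [[0.079, 0.997, -0.008], [0.997, -0.078, 0.013], [0.012, -0.009, -1.0]]
```

>>> drive_tool:
  linear:
    - [3.5,-4,0]
    - [0,0,6]
    - [0,0,5]
    - [0,0,2]
    - [0,0,0]
  rot:
    - [0.7,0.5,0]
    - [0,0,0]
    - [0,0,0]
    - [0,0,0]
    - [0,0,0]
  hand: [85,85,85,85,85]

```text
t: 13.65
tcp_pos: [0.434, -0.2211, 0.0788]
tool_rot: [0.734, 0.679, 0.001, 0.002]
force: [0.7, 0.3, -0.2]
finger_gap: 0.992
```

Run:
```python
from lv import *
st()
```

```text
t 13.65 tcp [ 0.434  -0.2211  0.0788] gap 0.992 F [ 0.7  0.3 -0.2] T [-0.04 -0.01 -0.03] q [-0.7   0.75  1.93  0.    0.46 -0.62]
tool x,y,z [[0.079, 0.997, -0.002], [0.997, -0.079, 0.004], [0.004, -0.002, -1.0]]
```

>>> drive_tool:
  linear:
    - [0,0,2]
    - [0,0,0]
    - [0,0,0]
    - [0,0,0]
    - [0,0,0]
    - [0,0,0]
    - [0,0,0]
    - [0,0,0]
    - [0,0,0]
    - [0,0,0]
    - [0,0,0]
    - [0,0,0]
  rot:
    - [0,0,0]
    - [0,0,0]
    - [0,0,0]
    - [0,0,0]
    - [0,0,0]
    - [0,0,0]
    - [0,0,0]
    - [0,0,0]
    - [0,0,0]
    - [0,0,0]
    - [0,0,0]
    - [0,0,0]
  hand: [60,15,15,15,15,15,15,15,15,15,15,15]
  force: 50

```text
t: 14.65
tcp_pos: [0.4341, -0.2211, 0.0769]
tool_rot: [0.734, 0.679, 0.001, 0.002]
force: [-0.4, 0.1, -0.1]
finger_gap: 0.271
```

Run:
```python
from lv import *
st()
```

```text
t 14.65 tcp [ 0.4341 -0.2211  0.0769] gap 0.271 F [-0.4  0.1 -0.1] T [ 0.07  0.04 -0.01] q [-0.7   0.75  1.93  0.    0.45 -0.62]
tool x,y,z [[0.078, 0.997, -0.002], [0.997, -0.078, 0.004], [0.004, -0.002, -1.0]]
```

>>> drive_tool:
  linear:
    - [0,0,-10]
    - [0,0,-20]
    - [0,0,-30]
    - [0,0,-30]
    - [0,0,-30]
    - [0,0,-25]
    - [0,0,-12]
    - [0,0,0]
    - [0,0,0]
  rot:
    - [0,0,0]
    - [0,0,0]
    - [0,0,0]
    - [0,0,0]
    - [0,0,0]
    - [0,0,0]
    - [0,0,0]
    - [0,0,0]
    - [0,0,0]
  hand: [15,15,15,15,15,15,15,15,15]

```text
t: 15.4
tcp_pos: [0.4308, -0.2184, 0.242]
tool_rot: [0.734, 0.679, 0.0, -0.002]
force: [-0.8, -0.1, -3.4]
finger_gap: 0.27
```

Run:
```python
from lv import *
st()
```

```text
t 15.4 tcp [ 0.4308 -0.2184  0.242 ] gap 0.27 F [-0.8 -0.1 -3.4] T [-0.01 -0.05  0.03] q [-0.7   0.43  1.84  0.    0.87 -0.62]
tool x,y,z [[0.079, 0.997, 0.003], [0.997, -0.079, -0.003], [-0.003, 0.003, -1.0]]
```

>>> drive_tool:
  linear:
    - [10,8,0]
    - [20,15.5,0]
    - [22,17,0]
    - [22,17,0]
    - [22,17,0]
    - [20,15.5,0]
    - [8,6,0]
    - [0,0,0]
  rot:
    - [0,0,0]
    - [0,0,0]
    - [0,0,0]
    - [0,0,0]
    - [0,0,0]
    - [0,0,0]
    - [0,0,0]
    - [0,0,0]
  hand: [15,15,15,15,15,15,15,15]

```text
t: 16.07
tcp_pos: [0.5342, -0.096, 0.2314]
tool_rot: [0.736, 0.677, -0.004, -0.012]
force: [-0.6, -0.3, -2.8]
finger_gap: 0.273
```

Run:
```python
from lv import *
st()
```

```text
t 16.07 tcp [ 0.5342 -0.096   0.2314] gap 0.273 F [-0.6 -0.3 -2.8] T [-0.05 -0.03 -0.03] q [-0.39  0.52  1.7   0.    0.95 -0.3 ]
tool x,y,z [[0.084, 0.996, 0.011], [0.996, -0.084, -0.023], [-0.022, 0.013, -1.0]]
```

>>> drive_tool:
  linear:
    - [0,0,-8]
    - [10,8,-3]
    - [20,17,-3]
    - [22,20,-3]
    - [22,20,-3]
    - [20,17,-2]
    - [10,8,0]
    - [4,3,0]
    - [0,0,0]
  rot:
    - [-1.3,-0.6,0]
    - [0,0,0]
    - [0,0,0]
    - [0,0,0]
    - [0,0,0]
    - [0,0,0]
    - [0,0,0]
    - [0,0,-4]
    - [0,0,0]
  hand: [15,15,15,15,15,15,15,15,15]

```text
t: 16.82
tcp_pos: [0.6355, 0.0038, 0.2522]
tool_rot: [0.716, 0.698, -0.002, -0.004]
force: [0.2, -0.2, -2.8]
finger_gap: 0.268
```

Run:
```python
from lv import *
s,Rm=st(); im,m=level(s['tcp_pos'][2]-.077+.04)
cv2.imwrite('pics/w4.png',im[:,:,::-1])
```

```text
t 16.82 tcp [0.6355 0.0038 0.2522] gap 0.268 F [ 0.2 -0.2 -2.8] T [-0.01 -0.02 -0.04] q [-0.17  0.6   1.45  0.    1.1  -0.15]
tool x,y,z [[0.025, 1.0, 0.002], [1.0, -0.025, -0.008], [-0.008, 0.002, -1.0]]
wrist level 0.95 [235.3, 23.7, 324.5, 405.1] ((0.6358098387718201, 0.03795839101076126), (0.1324014514684677, 0.024447688832879066), 88.72323608398438)
```

View pics/w4.png

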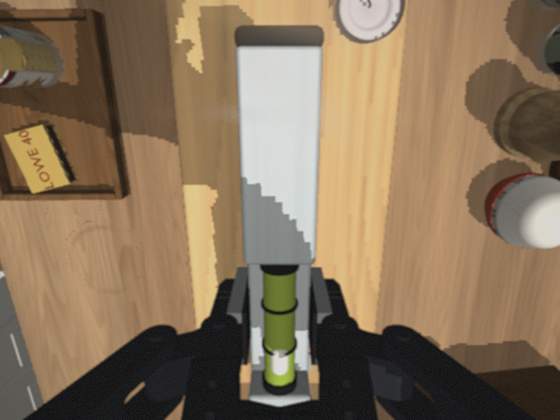

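The level is held in the gripper, centred over the board. The candle at (370,10) is clear, and the jar stands in the tray at upper left (25,60). Descend in two stages.

>>> drive_tool:
  linear:
    - [2,2.5,5]
    - [0,-1,12]
    - [0.5,-2,18]
    - [0.5,-2,18]
    - [0.5,-1,12]
    - [0,-1,8]
    - [0,0,0]
    - [0,0,0]
  rot:
    - [-0.4,-0.1,-0.6]
    - [0,0,0]
    - [0,0,0]
    - [0,0,0]
    - [0,0,0]
    - [0,0,0]
    - [0,0,0]
    - [0,0,0]
  hand: [15,15,15,15,15,15,15,15]

```text
t: 17.58
tcp_pos: [0.6261, 0.0003, 0.1759]
tool_rot: [0.718, 0.696, -0.002, -0.001]
force: [-0.9, 0.0, -2.4]
finger_gap: 0.272
```

Run:
```python
from lv import *
st()
```

```text
t 17.58 tcp [6.261e-01 3.000e-04 1.759e-01] gap 0.272 F [-0.9  0.  -2.4] T [0.05 0.   0.03] q [-0.18  0.69  1.53 -0.    0.92 -0.14]
tool x,y,z [[0.032, 0.999, -0.002], [0.999, -0.032, -0.003], [-0.004, -0.002, -1.0]]
```

>>> drive_tool:
  linear:
    - [3,6,0]
    - [3,6,0]
    - [0,0,5]
    - [0,0,7]
    - [0,0,6]
    - [0,0,3]
    - [0,0,0]
  rot:
    - [-0.2,0.1,-1]
    - [0,0,0]
    - [0,0,0]
    - [0,0,0]
    - [0,0,0]
    - [0,0,0]
    - [0,0,0]
  hand: [15,15,15,15,15,15,15]

```text
t: 18.17
tcp_pos: [0.6423, 0.006, 0.1564]
tool_rot: [0.712, 0.702, 0.003, 0.003]
force: [0.3, 0.2, -3.1]
finger_gap: 0.267
```

Run:
```python
from lv import *
st()
```

```text
t 18.17 tcp [0.6423 0.006  0.1564] gap 0.267 F [ 0.3  0.2 -3.1] T [ 0.01 -0.02 -0.01] q [-0.16  0.73  1.5   0.    0.9  -0.15]
tool x,y,z [[0.014, 1.0, -0.001], [1.0, -0.014, 0.008], [0.008, -0.001, -1.0]]
```

>>> drive_tool:
  linear:
    - [0,-4,1]
    - [0,0,2]
    - [0,0,2]
    - [0,0,1]
    - [0,0,0]
  rot:
    - [0.4,0,0]
    - [0,0,0]
    - [0,0,0]
    - [0,0,0]
    - [0,0,0]
  hand: [15,15,15,15,15]

```text
t: 18.58
tcp_pos: [0.6378, 0.006, 0.1512]
tool_rot: [0.712, 0.702, 0.0, 0.0]
force: [-0.1, 0.4, -1.1]
finger_gap: 0.269
```

Run:
```python
from lv import *
st()
```

```text
t 18.58 tcp [0.6378 0.006  0.1512] gap 0.269 F [-0.1  0.4 -1.1] T [0.18 0.13 0.06] q [-0.17  0.74  1.51 -0.    0.89 -0.15]
tool x,y,z [[0.015, 1.0, -0.0], [1.0, -0.015, 0.001], [0.001, -0.0, -1.0]]
```

Contact is starting. Lower a touch more, then release gently.

>>> drive_tool:
  linear:
    - [0,0,1.2]
    - [0,0,0]
    - [0,0,0]
    - [0,0,0]
    - [0,0,0]
    - [0,0,0]
    - [0,0,0]
    - [0,0,0]
    - [0,0,-5]
    - [0,0,-15]
    - [0,0,-25]
    - [0,0,-30]
    - [0,0,-20]
    - [0,0,-8]
    - [0,0,0]
  rot:
    - [0,0,0]
    - [0,0,0]
    - [0,0,0]
    - [0,0,0]
    - [0,0,0]
    - [0,0,0]
    - [0,0,0]
    - [0,0,0]
    - [0,0,0]
    - [0,0,0]
    - [0,0,0]
    - [0,0,0]
    - [0,0,0]
    - [0,0,0]
    - [0,0,0]
  hand: [15,15,28,34,42,52,64,64,64,64,64,70,85,85,85]

```text
t: 19.83
tcp_pos: [0.6381, 0.0059, 0.2581]
tool_rot: [0.712, 0.702, 0.0, 0.001]
force: [-0.0, -0.4, 0.0]
finger_gap: 0.995
```

Run:
```python
from lv import *
st(); im,m=level(.114); cv2.imwrite('pics/w5.png',im[:,:,::-1]); level(.114,'top')
for l,z in(('knob',.103),('shelf',0)):
    print(l,[(np.round(a['at']).tolist(),round(a['score'],2),np.round(ray(m,a['at'],z),3)) for a in cams.spot_point(l,'wrist')[:3]])
```

```text
t 19.83 tcp [0.6381 0.0059 0.2581] gap 0.995 F [-0.  -0.4  0. ] T [ 0.   -0.05  0.02] q [-0.17  0.6   1.44 -0.    1.1  -0.15]
tool x,y,z [[0.014, 1.0, -0.001], [1.0, -0.014, 0.002], [0.002, -0.001, -1.0]]
wrist level 0.9 [257.9, 55.9, 302.2, 352.9] ((0.637661337852478, 0.007130973041057587), (0.19834402203559875, 0.024848319590091705), 89.17247009277344)
top level 0.97 [269.0, 162.7, 305.1, 178.1] ((0.632849931716919, -0.05346548557281494), (0.030785197392106056, 0.07894624769687653), 0.3522112965583801)
knob [([280.0, 386.0], 0.97, array([ 0.637, -0.134,  0.103])), ([45.0, 156.0], 0.71, array([0.492, 0.051, 0.103]))]
shelf []
```

View pics/w5.png

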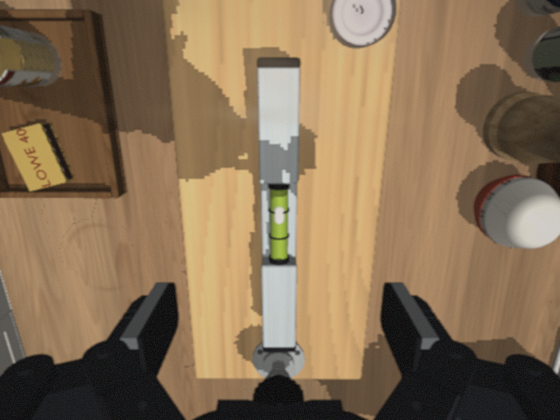

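The level stands centred on the board, from (279,62) to (279,349). The bubble is at about (279,214), on the +y side, with the lines at about rows 210 and 237. Next, measure the bubble and check from which yaws the wrist camera will see it.

Run:
```python
from h import *
im=cv2.imread('pics/w5.png'); s,Rm=st(); m=cams.camera_model('wrist')
print('f',K(m)[0,0])
cv2.imwrite('pics/vial.png',cv2.resize(im[175:270,250:310],None,fx=6,fy=6,interpolation=3))
print([ (r,im[r,274:285].mean(0).round().astype(int).tolist()) for r in range(190,262,2)])
# project of vial for hypothetical poses
Rc=cv2.Rodrigues(np.float64(m['rvec']))[0]; c=-Rc.T@np.float64(m['tvec']); Tp=np.array(s['tcp_pos'])
Rct=Rc@Rm; ct=Rm.T@(c-Tp); print('cam in tool',ct)
for yaw in range(-60,61,20):
    R2=R.from_euler('z',yaw,degrees=True).as_matrix()@np.array([[0,1,0],[1,0,0],[0,0,-1]])
    Rw=Rct@R2.T; cw=np.array([.636,-.131,.189])+R2@ct
    print(yaw,np.round(proj(dict(m,rvec=cv2.Rodrigues(Rw)[0],tvec=-Rw@cw),[[.638,.022,.11],[.638,.007,.11],[.638,-.008,.11]])).tolist())
```

```text
t 20.13 tcp [0.6362 0.0061 0.2538] gap 0.995 F [ 0.2 -1.1 -0.2] T [-0.03 -0.02  0.  ] q [-0.17  0.6   1.45 -0.    1.1  -0.15]
tool x,y,z [[0.014, 1.0, -0.0], [1.0, -0.014, -0.007], [-0.007, 0.0, -1.0]]
f 359.3891168783219
[(190, [38, 84, 74]), (192, [46, 115, 99]), (194, [45, 113, 98]), (196, [54, 136, 117]), (198, [71, 180, 156]), (200, [70, 180, 156]), (202, [71, 180, 155]), (204, [69, 179, 154]), (206, [97, 178, 159]), (208, [165, 190, 188]), (210, [186, 199, 200]), (212, [172, 179, 182]), (214, [185, 197, 198]), (216, [189, 202, 203]), (218, [189, 201, 202]), (220, [186, 200, 200]), (222, [161, 192, 188]), (224, [89, 179, 158]), (226, [69, 179, 154]), (228, [69, 179, 154]), (230, [70, 179, 154]), (232, [69, 178, 154]), (234, [69, 179, 154]), (236, [68, 174, 150]), (238, [42, 90, 79]), (240, [63, 159, 137]), (242, [70, 179, 154]), (244, [69, 178, 154]), (246, [69, 177, 153]), (248, [69, 178, 153]), (250, [68, 177, 153]), (252, [68, 177, 153]), (254, [69, 177, 153]), (256, [69, 178, 154]), (258, [54, 139, 120]), (260, [34, 46, 42])]
cam in tool [ 0.08410727 -0.00048058 -0.0699039 ]
-60 [[-51.0, 103.0], [-13.0, 123.0], [23.0, 141.0]]
-40 [[12.0, -13.0], [45.0, 22.0], [77.0, 56.0]]
-20 [[131.0, -102.0], [151.0, -52.0], [170.0, -6.0]]
0 [[287.0, -133.0], [286.0, -78.0], [286.0, -27.0]]
20 [[441.0, -96.0], [420.0, -47.0], [401.0, -2.0]]
40 [[555.0, -5.0], [522.0, 30.0], [490.0, 64.0]]
60 [[614.0, 113.0], [576.0, 132.0], [540.0, 150.0]]
```

View pics/vial.png

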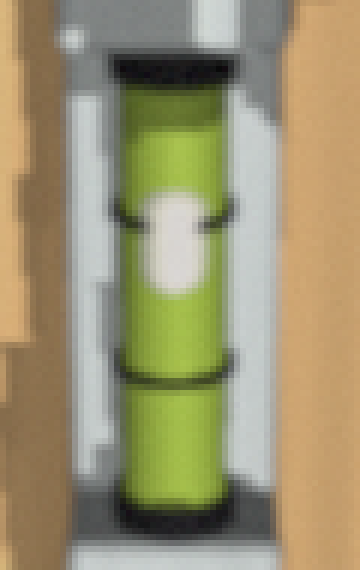

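The vial crop shows the bubble on the upper (+y) line, rows 206-223, with the lines at about rows 212 and 238. That puts it about 7 mm off centre, so about 1.38 rad clockwise. Move over the knob, then turn the tool 40° counter-clockwise, so that both the start and end yaw keep the vial in the wrist camera.

>>> drive_tool:
  linear:
    - [-12,0,0]
    - [-25,0,0]
    - [-30,0,0]
    - [-30,0,0]
    - [-25,0,0]
    - [-12,0,0]
    - [0,0,0]
    - [0,0,0]
    - [0,0,0]
    - [0,0,0]
    - [0,0,0]
    - [0,0,0]
    - [0,0,0]
    - [0,0,0]
  rot:
    - [0,0,0]
    - [0,0,0]
    - [0,0,0]
    - [0,0,0]
    - [0,0,0]
    - [0,0,0]
    - [0,0,-6.8]
    - [0,0,-6.8]
    - [0,0,-6.8]
    - [0,0,-6.8]
    - [0,0,-6.8]
    - [0,0,-6]
    - [0,0,0]
    - [0,0,0]
  hand: [85,85,85,85,85,85,85,85,85,85,85,85,85,85]

```text
t: 21.3
tcp_pos: [0.6289, -0.1398, 0.24]
tool_rot: [0.416, 0.909, -0.003, -0.014]
force: [-0.5, 0.1, 0.2]
finger_gap: 0.996
```

Run:
```python
from h import *
st(); im,m=snap('wrist','w6.png')
for l,z in(('knob',.103),):
    print(l,[(np.round(a['at']).tolist(),round(a['score'],2),np.round(ray(m,a['at'],z),4)) for a in cams.spot_point(l,'wrist')[:3]])
    for r in cams.regions_of(l,'wrist')[:1]:print(r['rect'],r['score'])
print(proj(m,[[.636,-.132,.142],[.636,-.132,.112]]))
```

```text
t 21.3 tcp [ 0.6289 -0.1398  0.24  ] gap 0.996 F [-0.5  0.1  0.2] T [ 0.03  0.05 -0.  ] q [-0.39  0.63  1.42 -0.01  1.11 -1.1 ]
tool x,y,z [[-0.654, 0.756, 0.024], [0.756, 0.654, -0.017], [-0.029, 0.007, -1.0]]
knob [([298.0, 236.0], 0.6, array([ 0.636 , -0.1336,  0.103 ]))]
[265.6, 211.8, 334.9, 292.3] 0.73
[[302.67846737 262.10288098]
 [300.40470737 240.20580926]]
```

View pics/w6.png

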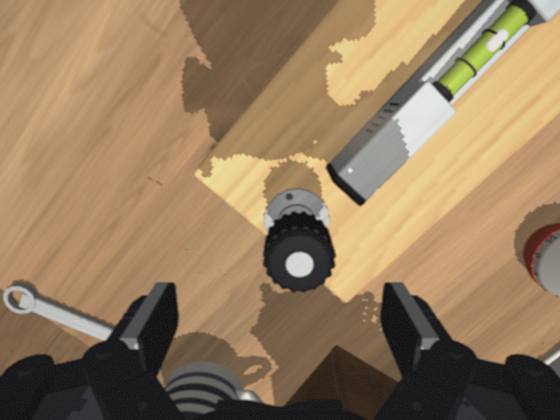

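The knob top is centred at (299,264), between the open fingertips and slightly right of centre. The vial is visible at (490,45). Centre, straighten and descend partway.

>>> drive_tool:
  linear:
    - [0,0,0]
    - [0.5,9,0]
    - [0,0,8]
    - [0,0,12]
    - [0,0,8]
    - [0,0,0]
    - [0,0,0]
  rot:
    - [-1,-1.4,0]
    - [0,0,0]
    - [0,0,0]
    - [0,0,0]
    - [0,0,0]
    - [0,0,0]
    - [0,0,0]
  hand: [85,85,85,85,85,85,85]

```text
t: 22.03
tcp_pos: [0.6368, -0.1321, 0.2087]
tool_rot: [0.417, 0.909, 0.0, 0.0]
force: [0.7, -0.2, 0.4]
finger_gap: 0.999
```

Run:
```python
from h import *
s,Rm=st(); im,m=snap('wrist')
for r in cams.regions_of('knob','wrist')[:2]:print(r['rect'],r['score'])
print([(a['at'],ray(m,a['at'],.103)) for a in cams.spot_point('knob','wrist')[:1]])
th=np.linspace(0,6.28,60)
for z in(.142,.112): p=proj(m,np.c_[.6355+.0195*np.cos(th),-.1335+.0195*np.sin(th),th*0+z]); print(z,p.min(0),p.max(0))
d=np.array([.6355,-.1335,.189])-s['tcp_pos']; print('tool delta mm',np.round(Rm.T@d*1000,1)); zz=Rm[:,2]; print('rot deg',np.degrees(Rm.T@np.cross(zz,[0,0,-1])).round(2))
```

```text
t 22.03 tcp [ 0.6368 -0.1321  0.2087] gap 0.999 F [ 0.7 -0.2  0.4] T [ 0.04 -0.01  0.01] q [-0.38  0.67  1.45  0.    1.02 -1.09]
tool x,y,z [[-0.652, 0.758, -0.0], [0.758, 0.652, 0.0], [0.0, 0.0, -1.0]]
[232.5, 227.0, 316.4, 327.5] 0.63
[([277.9, 252.3], array([ 0.63574532, -0.13205731,  0.103     ]))]
0.142 [230.30112714 252.35443927] [319.79969013 330.41360719]
0.112 [237.77544076 226.2469205 ] [313.54403085 294.46834745]
tool delta mm [-0.2 -1.9 19.7]
rot deg [ 0.01  0.   -0.  ]
```

>>> drive_tool:
  linear:
    - [1,-2,3]
    - [0,0,7]
    - [0,0,6]
    - [0,0,3]
    - [0,0,0]
    - [0,0,0]
  rot:
    - [0,0,0]
    - [0,0,0]
    - [0,0,0]
    - [0,0,0]
    - [0,0,0]
    - [0,0,0]
  hand: [85,85,85,85,85,85]

```text
t: 22.68
tcp_pos: [0.6351, -0.1336, 0.1898]
tool_rot: [0.418, 0.909, 0.0, 0.002]
force: [-0.4, 0.3, -0.2]
finger_gap: 0.999
```

```bash
cat > b.py <<'E'
from h import *
def bubble(f=None):
    im,m=snap('wrist',f)
    # rectify vial top line (z~.113) : strip along y through board middle
    ys=np.arange(.007-.03,.007+.03,.0004); xs=np.arange(.638-.012,.638+.012,.0004)
    Y,X=np.meshgrid(ys,xs,indexing='ij'); p=proj(m,np.c_[X.ravel(),Y.ravel(),X.ravel()*0+.112]).astype(np.float32).reshape(*X.shape,2)
    return cv2.remap(im,p[...,0],p[...,1],cv2.INTER_CUBIC,borderValue=(255,0,255))
def go(t):
    s,Rm=st(); d=np.array(t)-s['tcp_pos']; print('tool delta mm',np.round(Rm.T@d*1000,1),'rot deg',np.degrees(Rm.T@np.cross(Rm[:,2],[0,0,-1])).round(2),'yaw',np.degrees(np.arctan2(-Rm[0,0],Rm[1,0])).round(1))
E
python3 - <<'E'
from b import *
go([.6347,-.1325,.189])
E
```

```text
t 22.68 tcp [ 0.6351 -0.1336  0.1898] gap 0.999 F [-0.4  0.3 -0.2] T [-0.06 -0.03 -0.01] q [-0.38  0.69  1.47  0.    0.98 -1.09]
tool x,y,z [[-0.651, 0.759, -0.003], [0.759, 0.651, 0.002], [0.004, -0.001, -1.0]]
tool delta mm [1.1 0.4 0.8] rot deg [ 0.11  0.2  -0.  ] yaw 40.6
```

Grip, gently at first.

>>> drive_tool:
  linear:
    - [1,0.5,1]
    - [0,0,0]
    - [0,0,0]
    - [0,0,0]
    - [0,0,0]
    - [0,0,0]
    - [0,0,0]
    - [0,0,0]
  rot:
    - [0,0,0]
    - [0,0,0]
    - [0,0,0]
    - [0,0,0]
    - [0,0,0]
    - [0,0,0]
    - [0,0,0]
    - [0,0,0]
  hand: [65,50,42,36,34,32,30,30]
  force: 30

```text
t: 23.35
tcp_pos: [0.6347, -0.1326, 0.1891]
tool_rot: [0.417, 0.909, 0.0, 0.002]
force: [0.2, -0.3, -0.4]
finger_gap: 0.448
```

Run:
```python
from b import *
go([.6347,-.1325,.189]); r=bubble('w7.png'); cv2.imwrite('pics/bub1.png',cv2.resize(r,None,fx=4,fy=4)[:,:,::-1])
im=cv2.imread('pics/w7.png'); big=np.zeros((600,790,3),np.uint8); big[:420,:560]=im; q=cv2.resize(r,None,fx=3.6,fy=3.6)[:,:,::-1]; big[:q.shape[0],570:570+q.shape[1]]=q; cv2.imwrite('pics/c1.png',big)
```

```text
t 23.35 tcp [ 0.6347 -0.1326  0.1891] gap 0.448 F [ 0.2 -0.3 -0.4] T [-0.03  0.02 -0.06] q [-0.38  0.69  1.47 -0.    0.98 -1.09]
tool x,y,z [[-0.651, 0.759, -0.004], [0.759, 0.651, 0.002], [0.004, -0.002, -1.0]]
tool delta mm [0.1 0.  0.1] rot deg [0.1  0.22 0.  ] yaw 40.6
```

View pics/c1.png

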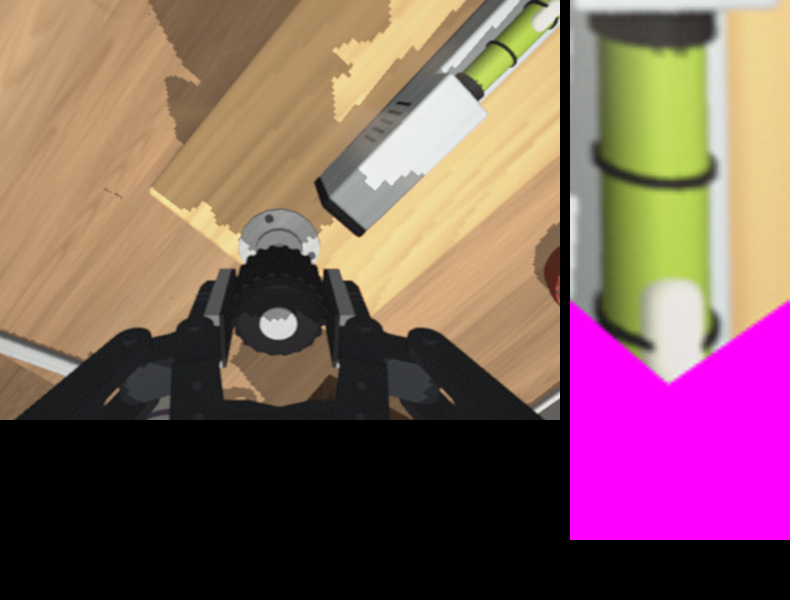

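The knob is gripped, with its cap at (278,323). The rectified strip shows one line and the bubble on the far one. Turn about 40° clockwise first.

>>> drive_tool:
  linear:
    - [0,0,0]
    - [0,0,0]
    - [0,0,0]
    - [0,0,0]
    - [0,0,0]
    - [0,0,0]
    - [0,0,0]
    - [0,0,0]
    - [0,0,0]
    - [0,0,0]
    - [0,0,0]
  rot:
    - [0,0,0]
    - [0,0,0]
    - [0,0,3]
    - [0,0,5]
    - [0,0,6]
    - [0,0,6]
    - [0,0,6]
    - [0,0,6]
    - [0,0,5]
    - [0,0,2]
    - [0,0,0]
  hand: [30,30,30,30,30,30,30,30,30,30,30]
  force: 60

```text
t: 24.32
tcp_pos: [0.6351, -0.132, 0.1892]
tool_rot: [0.708, 0.706, 0.001, 0.002]
force: [-0.8, 0.7, 0.5]
finger_gap: 0.44
```

Run:
```python
from b import *
go([.6347,-.1325,.189])
```

```text
t 24.32 tcp [ 0.6351 -0.132   0.1892] gap 0.44 F [-0.8  0.7  0.5] T [-0.04  0.13 -0.07] q [-0.38  0.69  1.47 -0.    0.98 -0.37]
tool x,y,z [[0.002, 1.0, -0.002], [1.0, -0.002, 0.004], [0.004, -0.002, -1.0]]
tool delta mm [-0.5 -0.4  0.2] rot deg [ 0.23  0.13 -0.  ] yaw -0.1
```

Small forces, position stable. Continue to about -38°.

>>> drive_tool:
  linear:
    - [0,0,0]
    - [0,0,0]
    - [0,0,0]
    - [0,0,0]
    - [0,0,0]
    - [0,0,0]
    - [0,0,0]
    - [0,0,0]
    - [0,0,0]
    - [0,0,0]
    - [0,0,0]
    - [0,0,0]
    - [0,0,0]
    - [0,0,0]
    - [0,0,0]
    - [0,0,0]
  rot:
    - [0,0,3]
    - [0,0,5]
    - [0,0,6]
    - [0,0,6]
    - [0,0,6]
    - [0,0,6]
    - [0,0,4]
    - [0,0,2]
    - [0,0,0]
    - [0,0,0]
    - [0,0,0]
    - [0,0,0]
    - [0,0,0]
    - [0,0,0]
    - [0,0,0]
    - [0,0,0]
  hand: [30,30,30,30,30,30,30,30,30,30,30,30,30,30,30,30]

```text
t: 25.65
tcp_pos: [0.6357, -0.1318, 0.1892]
tool_rot: [0.902, 0.431, 0.001, 0.002]
force: [-0.0, 0.1, -0.1]
finger_gap: 0.436
```

>>> drive_tool:
  linear:
    - [0,0,0]
    - [0,0,0]
    - [0,0,0]
    - [0,0,0]
    - [0,0,0]
    - [0,0,0]
    - [0,0,0]
    - [0,0,0]
    - [0,0,0]
    - [0,0,0]
  rot:
    - [0,0,0]
    - [0,0,0]
    - [0,0,0]
    - [0,0,0]
    - [0,0,0]
    - [0,0,0]
    - [0,0,0]
    - [0,0,0]
    - [0,0,0]
    - [0,0,0]
  hand: [30,30,30,30,30,30,30,30,30,30]

```text
t: 26.48
tcp_pos: [0.6357, -0.1318, 0.1892]
tool_rot: [0.902, 0.431, 0.001, 0.002]
force: [0.8, 0.4, 0.0]
finger_gap: 0.438
```

Run:
```python
from b import *
go([.6347,-.1325,.189]); r=bubble('w8.png')
c=[]
for y in range(0,150,2): row=r[y,20:40].astype(int); c.append((y,int(row[:,1].max()),int(row[:,2].max()),int(row[:,1].min())))
print(c)
im=cv2.imread('pics/w8.png'); big=np.zeros((600,790,3),np.uint8); big[:420,:560]=im; q=cv2.resize(r,None,fx=3.6,fy=3.6)[:,:,::-1]; big[:q.shape[0],570:570+q.shape[1]]=q; cv2.imwrite('pics/c2.png',big)
```

```text
t 26.48 tcp [ 0.6357 -0.1318  0.1892] gap 0.438 F [0.8 0.4 0. ] T [ 0.01  0.16 -0.07] q [-0.38  0.69  1.47 -0.    0.98  0.3 ]
tool x,y,z [[0.628, 0.778, 0.0], [0.778, -0.628, 0.005], [0.004, -0.003, -1.0]]
tool delta mm [-1.2 -0.3  0.2] rot deg [ 0.28 -0.01  0.  ] yaw -38.9
[(0, 230, 229, 224), (2, 230, 230, 226), (4, 219, 218, 208), (6, 116, 117, 90), (8, 49, 51, 30), (10, 49, 52, 31), (12, 51, 54, 31), (14, 67, 53, 31), (16, 186, 73, 110), (18, 225, 96, 180), (20, 222, 93, 178), (22, 223, 96, 176), (24, 222, 95, 175), (26, 223, 96, 178), (28, 222, 94, 173), (30, 221, 93, 173), (32, 220, 92, 173), (34, 220, 92, 174), (36, 220, 93, 175), (38, 219, 91, 171), (40, 219, 92, 170), (42, 219, 91, 172), (44, 219, 92, 172), (46, 218, 91, 172), (48, 218, 90, 171), (50, 221, 91, 149), (52, 157, 66, 28), (54, 129, 55, 27), (56, 199, 77, 137), (58, 218, 89, 168), (60, 216, 89, 167), (62, 216, 91, 167), (64, 220, 196, 165), (66, 227, 220, 156), (68, 227, 225, 161), (70, 227, 225, 169), (72, 227, 225, 169), (74, 227, 224, 166), (76, 226, 224, 166), (78, 226, 223, 166), (80, 225, 223, 166), (82, 225, 231, 25), (84, 243, 255, 0), (86, 230, 255, 0), (88, 247, 255, 0), (90, 228, 255, 0), (92, 223, 255, 0), (94, 183, 255, 0), (96, 134, 255, 0), (98, 0, 255, 0), (100, 0, 255, 0), (102, 0, 255, 0), (104, 0, 255, 0), (106, 0, 255, 0), (108, 0, 255, 0), (110, 0, 255, 0), (112, 0, 255, 0), (114, 0, 255, 0), (116, 0, 255, 0), (118, 0, 255, 0), (120, 0, 255, 0), (122, 0, 255, 0), (124, 0, 255, 0), (126, 0, 255, 0), (128, 0, 255, 0), (130, 0, 255, 0), (132, 0, 255, 0), (134, 0, 255, 0), (136, 0, 255, 0), (138, 0, 255, 0), (140, 0, 255, 0), (142, 0, 255, 0), (144, 0, 255, 0), (146, 0, 255, 0), (148, 0, 255, 0)]
```

```bash
cat > b2.py <<'E'
from b import *
def prof(cam,z=.112,h=.025,step=.00025,w=.003,hx=.012):
    im,m=snap(cam); ys=np.arange(.007-h,.007+h,step); xs=np.arange(.638-hx,.638+hx,.0003)
    Y,X=np.meshgrid(ys,xs,indexing='ij'); p=proj(m,np.c_[X.ravel(),Y.ravel(),X.ravel()*0+z]).astype(np.float32).reshape(*X.shape,2)
    r=cv2.remap(im,p[...,0],p[...,1],cv2.INTER_CUBIC,borderValue=(255,0,255)).astype(int)
    ok=(p[...,0]>=0)&(p[...,0]<560)&(p[...,1]>=0)&(p[...,1]<420)
    g=(r[...,1]-r[...,2]>40)&(r[...,1]-r[...,0]>15)&ok if False else (np.minimum(r[...,0],r[...,1])-r[...,2]>25)&(r[...,1]>=r[...,0])&ok
    xc=np.median(xs[np.where(g)[1]]); print(cam,'vial x centre',xc.round(4),'npix green',g.sum(),'proj mid',proj(m,[[.638,.007,z]])[0].round(1))
    return ys,xs,r,ok,xc
E
python3 - <<'E'
from b2 import *
for cam in('wrist','top','side'):
    ys,xs,r,ok,xc=prof(cam)
    c=np.abs(xs-xc)<.0012
    print([(round((y-.007)*1e3,1),*[int(v) for v in r[i,c].mean(0)]) for i,y in enumerate(ys) if ok[i,c].all()][::2 if cam=='wrist' else 5])
E
```

```text
wrist vial x centre 0.6389 npix green 3507 proj mid [44.  13.1]
[(np.float64(-25.0), 45, 44, 47), (np.float64(-24.5), 44, 42, 48), (np.float64(-24.0), 68, 74, 50), (np.float64(-23.5), 150, 172, 75), (np.float64(-23.0), 191, 220, 89), (np.float64(-22.5), 192, 218, 89), (np.float64(-22.0), 192, 217, 89), (np.float64(-21.5), 190, 217, 89), (np.float64(-21.0), 191, 216, 89), (np.float64(-20.5), 191, 217, 89), (np.float64(-20.0), 190, 217, 88), (np.float64(-19.5), 190, 216, 88), (np.float64(-19.0), 190, 216, 88), (np.float64(-18.5), 190, 216, 88), (np.float64(-18.0), 189, 216, 88), (np.float64(-17.5), 189, 216, 88), (np.float64(-17.0), 188, 215, 87), (np.float64(-16.5), 188, 215, 88), (np.float64(-16.0), 188, 216, 87), (np.float64(-15.5), 188, 215, 87), (np.float64(-15.0), 188, 215, 87), (np.float64(-14.5), 187, 215, 87), (np.float64(-14.0), 189, 215, 87), (np.float64(-13.5), 188, 215, 87), (np.float64(-13.0), 187, 214, 87), (np.float64(-12.5), 187, 214, 86), (np.float64(-12.0), 186, 214, 86), (np.float64(-11.5), 186, 214, 86), (np.float64(-11.0), 186, 214, 86), (np.float64(-10.5), 187, 2
[... 3163 characters left out ...]
220, 225, 200), (np.float64(0.0), 217, 223, 198), (np.float64(1.3), 213, 219, 194), (np.float64(2.5), 208, 215, 187), (np.float64(3.8), 200, 209, 173), (np.float64(5.0), 193, 205, 158), (np.float64(6.3), 187, 201, 144), (np.float64(7.5), 182, 199, 128), (np.float64(8.8), 177, 196, 111), (np.float64(10.0), 173, 195, 94), (np.float64(11.3), 173, 196, 81), (np.float64(12.5), 174, 198, 72), (np.float64(13.8), 175, 199, 69), (np.float64(15.0), 174, 198, 73), (np.float64(16.3), 173, 196, 83), (np.float64(17.5), 172, 195, 98), (np.float64(18.8), 173, 194, 117), (np.float64(20.0), 176, 194, 138), (np.float64(21.3), 179, 195, 155), (np.float64(22.5), 184, 197, 171), (np.float64(23.8), 190, 200, 187)]
```

The top camera sees the whole vial. Apply the push first, then fit the bubble accurately under load.

>>> drive_tool:
  linear:
    - [0,0,1]
    - [0,0,0]
    - [0,0,0]
  rot:
    - [0,0,0]
    - [0,0,0]
    - [0,0,0]
  hand: [30,30,30]
  force: 80

```text
t: 26.93
tcp_pos: [0.6357, -0.1318, 0.1893]
tool_rot: [0.902, 0.431, 0.001, 0.002]
force: [0.0, -0.3, -0.7]
finger_gap: 0.431
```

>>> drive_tool:
  linear:
    - [0,0,2]
    - [0,0,0]
  rot:
    - [0,0,0]
    - [0,0,0]
  hand: [30,30]

```text
t: 27.1
tcp_pos: [0.6357, -0.1317, 0.1894]
tool_rot: [0.902, 0.431, 0.001, 0.002]
force: [0.2, -0.6, -6.1]
finger_gap: 0.432
```

>>> drive_tool:
  linear:
    - [0,0,0]
    - [0,0,1]
    - [0,0,1]
    - [0,0,1]
  rot:
    - [0,0,0]
    - [0,0,0]
    - [0,0,0]
    - [0,0,0]
  hand: [30,30,30,30]

```text
t: 27.43
tcp_pos: [0.6358, -0.1317, 0.1892]
tool_rot: [0.902, 0.431, 0.001, 0.003]
force: [-2.3, -0.1, 6.3]
finger_gap: 0.43
```

Run:
```python
from b2 import *
for i in range(4): st(); cams.snapshot('top')
```

```text
t 27.43 tcp [ 0.6358 -0.1317  0.1892] gap 0.43 F [-2.3 -0.1  6.3] T [ 0.11  0.6  -0.05] q [-0.38  0.69  1.47 -0.    0.98  0.3 ]
tool x,y,z [[0.628, 0.778, 0.0], [0.778, -0.628, 0.006], [0.005, -0.004, -1.0]]
t 27.48 tcp [ 0.6358 -0.1317  0.1892] gap 0.435 F [-2.3 -0.7  6.8] T [ 0.17  0.59 -0.13] q [-0.38  0.69  1.47 -0.    0.98  0.3 ]
tool x,y,z [[0.628, 0.778, 0.0], [0.778, -0.628, 0.006], [0.005, -0.004, -1.0]]
t 27.53 tcp [ 0.6358 -0.1317  0.1892] gap 0.433 F [-2.7  0.6  6.2] T [ 0.17  0.53 -0.08] q [-0.38  0.69  1.47 -0.    0.98  0.3 ]
tool x,y,z [[0.628, 0.778, 0.0], [0.778, -0.628, 0.006], [0.005, -0.004, -1.0]]
t 27.58 tcp [ 0.6358 -0.1317  0.1892] gap 0.433 F [-1.9  0.6  6.4] T [ 0.17  0.63 -0.03] q [-0.38  0.69  1.47 -0.    0.98  0.3 ]
tool x,y,z [[0.628, 0.778, 0.0], [0.778, -0.628, 0.006], [0.005, -0.004, -1.0]]
```

>>> drive_tool:
  linear:
    - [-0.2,-0.3,1.4]
    - [-0.2,-0.3,1.7]
    - [-0.2,-0.3,1.7]
    - [-0.2,-0.3,1.7]
    - [-0.2,-0.3,1.7]
    - [-0.2,-0.3,1.7]
    - [-0.2,-0.3,1.7]
    - [-0.2,-0.3,1.7]
    - [-0.2,-0.3,1.7]
    - [-0.2,-0.3,1.7]
    - [-0.2,-0.3,1.7]
    - [-0.2,-0.3,1.7]
    - [-0.2,-0.3,1.7]
    - [-0.2,-0.3,1.7]
    - [-0.2,-0.3,1.7]
    - [-0.2,-0.3,1.7]
  rot:
    - [0,0,0]
    - [0,0,0]
    - [0,0,0]
    - [0,0,0]
    - [0,0,0]
    - [0,0,0]
    - [0,0,0]
    - [0,0,0]
    - [0,0,0]
    - [0,0,0]
    - [0,0,0]
    - [0,0,0]
    - [0,0,0]
    - [0,0,0]
    - [0,0,0]
    - [0,0,0]
  hand: [30,30,30,30,30,30,30,30,30,30,30,30,30,30,30,30]

```text
t: 28.97
tcp_pos: [0.6344, -0.1313, 0.1892]
tool_rot: [0.902, 0.431, 0.007, 0.007]
force: [-2.2, 0.3, 9.4]
finger_gap: 0.43
```

```bash
cat > fit.py <<'E'
from b2 import *
from scipy.optimize import least_squares
from scipy.special import erf
def fit(n=5):
    P=[]
    for i in range(n):
        ys,xs,r,ok,xc=prof('top'); c=np.abs(xs-xc)<.0012; P.append(r[:,c].mean(1))
    P=np.mean(P,0); u=(ys-.007)*1e3; k=np.abs(u)<14; u=u[k]; P=P[k]
    E=lambda t,s:.5*(1+erf(t/s/1.414)); 
    def mod(p):
        c,b,L,s,sp=p[:5]; bub=E(u-b+L/2,s)-E(u-b-L/2,s); ln=sum(np.exp(-.5*((u-c-q*sp/2)/s)**2) for q in(-1,1))
        # lines are hidden where the bubble covers them
        return np.stack([p[5+3*i]+p[6+3*i]*bub-p[7+3*i]*ln*(1-bub) for i in range(3)],1)
    o=least_squares(lambda p:np.r_[(mod(p)-P).ravel(),(p[4]-18)*20,(p[2]-12.5)*5],[0,0,12.5,1.5,18,200,40,50,230,10,50,80,160,30])
    print('TOP line centre %.2f bubble %.2f offset %.2f L %.1f s %.1f sp %.1f rms %.1f'%(o.x[0],o.x[1],o.x[1]-o.x[0],*o.x[2:5],np.sqrt(np.mean((mod(o.x)-P)**2))))
def wr():
    ys,xs,r,ok,xc=prof('wrist'); c=np.abs(xs-xc)<.0012; u=(ys-.007)*1e3
    rr=r[:,c].mean(1); v=ok[:,c].all(1)
    ln=(v&(u<-5.5)&(u>-13)); w=np.clip(170-rr[:,0],0,None)*ln; b=rr[:,2]
    i=np.where(v&(u>-7)&(b>150))[0][0]; print('WRIST line %.2f bubble edge %.2f'%((w*u).sum()/w.sum(),u[i]))
E
python3 - <<'E'
from fit import *
go([.6357,-.1318,.1892]); fit(); wr(); st()
E
```

```text
t 28.97 tcp [ 0.6344 -0.1313  0.1892] gap 0.43 F [-2.2  0.3  9.4] T [ 0.35  0.86 -0.04] q [-0.38  0.69  1.48  0.    0.95  0.3 ]
tool x,y,z [[0.628, 0.778, 0.007], [0.778, -0.628, 0.018], [0.019, -0.006, -1.0]]
tool delta mm [0.4 1.3 0.1] rot deg [ 1.05 -0.39 -0.  ] yaw -38.9
top vial x centre 0.6371 npix green 5854 proj mid [261.1 168.3]
top vial x centre 0.6371 npix green 5858 proj mid [261.1 168.3]
top vial x centre 0.6371 npix green 5823 proj mid [261.1 168.3]
top vial x centre 0.6371 npix green 5830 proj mid [261.1 168.3]
top vial x centre 0.6371 npix green 5867 proj mid [261.1 168.3]
TOP line centre 0.16 bubble -0.03 offset -0.19 L 13.0 s 2.4 sp 17.3 rms 3.5
wrist vial x centre 0.6389 npix green 3469 proj mid [44.3 12.9]
WRIST line -8.62 bubble edge -4.25
t 29.27 tcp [ 0.6344 -0.1313  0.1892] gap 0.431 F [-1.3  0.   8.8] T [ 0.34  0.91 -0.01] q [-0.38  0.69  1.48  0.    0.95  0.3 ]
tool x,y,z [[0.628, 0.778, 0.007], [0.778, -0.628, 0.018], [0.018, -0.006, -1.0]]
```

Top and wrist disagree by about 1 mm: the wrist view is oblique and cuts off part of the vial. The knob stays where it is left, so release, look straight down on the vial, then regrip.

>>> drive_tool:
  linear:
    - [0,0,0]
    - [0,0,0]
    - [0,0,0]
    - [0,0,0]
    - [0,0,0]
    - [0,0,-8]
    - [0,0,-18]
    - [0,0,-20]
    - [0,0,-12]
    - [4,-12,0]
    - [8,-25,0]
    - [8,-25,0]
    - [5,-16,0]
    - [2,-6,0]
    - [0,0,0]
    - [0,0,0]
  rot:
    - [0,0,0]
    - [0,0,0]
    - [0,0,0]
    - [0,0,0]
    - [0,0,0]
    - [0,0,0]
    - [0,0,0]
    - [1,-0.4,0]
    - [0,0,0]
    - [0,0,0]
    - [0,0,0]
    - [0,0,0]
    - [0,0,0]
    - [0,0,0]
    - [0,0,0]
    - [0,0,0]
  hand: [30,42,50,58,60,60,60,60,60,60,60,60,60,60,60,60]

```text
t: 30.6
tcp_pos: [0.581, -0.052, 0.2488]
tool_rot: [0.902, 0.431, 0.0, -0.0]
force: [0.4, 0.3, 0.3]
finger_gap: 0.701
```

```bash
cat > look.py <<'E'
from fit import *
go([.6350,-.1318,.189])
m=cams.camera_model('wrist'); Rm=cv2.Rodrigues(np.float64(m['rvec']))[0]; print('cam',(-Rm.T@m['tvec']).round(3))
ys,xs,r,ok,xc=prof('wrist',h=.03); c=np.abs(xs-xc)<.001; u=(ys-.007)*1e3; q=r[:,c].mean(1)
print([(round(a,1),int(b[0]),int(b[2])) for a,b in zip(u[::2],q[::2])])
E
python3 look.py; python3 -c "
from fit import *
fit()"
```

```text
t 30.6 tcp [ 0.581  -0.052   0.2488] gap 0.701 F [0.4 0.3 0.3] T [-0.   -0.02  0.02] q [-0.28  0.54  1.59  0.    1.01  0.4 ]
tool x,y,z [[0.629, 0.778, 0.001], [0.778, -0.629, 0.0], [0.001, 0.001, -1.0]]
tool delta mm [-28.2  92.2  59.8] rot deg [ 0.01 -0.06  0.  ] yaw -39.0
cam [0.633 0.013 0.319]
wrist vial x centre 0.6374 npix green 6295 proj mid [293.2  92.2]
[(np.float64(-30.0), 218, 217), (np.float64(-29.5), 199, 198), (np.float64(-29.0), 170, 168), (np.float64(-28.5), 134, 128), (np.float64(-28.0), 104, 92), (np.float64(-27.5), 93, 77), (np.float64(-27.0), 94, 76), (np.float64(-26.5), 95, 78), (np.float64(-26.0), 97, 80), (np.float64(-25.5), 96, 80), (np.float64(-25.0), 105, 81), (np.float64(-24.5), 133, 88), (np.float64(-24.0), 167, 98), (np.float64(-23.5), 187, 105), (np.float64(-23.0), 190, 107), (np.float64(-22.5), 190, 108), (np.float64(-22.0), 189, 108), (np.float64(-21.5), 189, 108), (np.float64(-21.0), 189, 108), (np.float64(-20.5), 189, 108), (np.float64(-20.0), 189, 109), (np.float64(-19.5), 189, 109), (np.float64(-19.0), 190, 109), (np.float64(-18.5), 190, 108), (np
[... 2525 characters left out ...]
at64(24.5), 101, 74), (np.float64(25.0), 82, 70), (np.float64(25.5), 84, 72), (np.float64(26.0), 82, 70), (np.float64(26.5), 83, 71), (np.float64(27.0), 82, 69), (np.float64(27.5), 84, 74), (np.float64(28.0), 114, 108), (np.float64(28.5), 160, 160), (np.float64(29.0), 196, 196), (np.float64(29.5), 215, 214)]
top vial x centre 0.6338 npix green 80 proj mid [261.1 168.3]
top vial x centre 0.6341 npix green 334 proj mid [261.1 168.3]
top vial x centre 0.6341 npix green 494 proj mid [261.1 168.3]
top vial x centre 0.6341 npix green 576 proj mid [261.1 168.3]
top vial x centre 0.6341 npix green 573 proj mid [261.1 168.3]
TOP line centre -3.77 bubble -5.11 offset -1.33 L 12.7 s 6.9 sp 18.1 rms 1.1
```

Looking straight down, the lines are at -9.15 and +9.0 mm and the bubble runs from -5.07 to +6.3. The offset is +0.69 mm, plus about 0.15 from the push, so about 9.5° more clockwise. Return with the tool turned back 9.5° so it ends at -39°.

>>> drive_tool:
  linear:
    - [-4,12,0]
    - [-8,27,0]
    - [-8,27,0]
    - [-6,18,0]
    - [-2,8,0]
    - [0,0,0]
    - [0,0,0]
    - [0,0,0]
  rot:
    - [0,0,0]
    - [0,0,0]
    - [0,0,0]
    - [0,0,0]
    - [0,0,0]
    - [0,0,-5]
    - [0,0,-4.5]
    - [0,0,0]
  hand: [85,85,85,85,85,85,85,85]

```text
t: 31.57
tcp_pos: [0.6412, -0.1448, 0.2473]
tool_rot: [0.863, 0.504, 0.001, 0.002]
force: [0.4, -0.5, -0.0]
finger_gap: 0.998
```

Run:
```python
from b import *
go([.6347,-.1325,.189])
```

```text
t 31.57 tcp [ 0.6412 -0.1448  0.2473] gap 0.998 F [ 0.4 -0.5 -0. ] T [ 0.03 -0.01 -0.  ] q [-0.39  0.63  1.4  -0.    1.1   0.12]
tool x,y,z [[0.491, 0.871, -0.0], [0.871, -0.491, 0.004], [0.004, -0.002, -1.0]]
tool delta mm [  7.5 -12.   58.3] rot deg [ 0.23  0.   -0.  ] yaw -29.4
```

>>> drive_tool:
  linear:
    - [4,-6,0]
    - [3.5,-5.5,0]
    - [0,0,8]
    - [0,0,15]
    - [0,0,15]
    - [0,0,8]
    - [0,0,0]
    - [0,0,0]
  rot:
    - [0.2,0,0]
    - [0,0,0]
    - [0,0,0]
    - [0,0,0]
    - [0,0,0]
    - [0,0,0]
    - [0,0,0]
    - [0,0,0]
  hand: [85,85,85,85,85,85,85,85]

```text
t: 32.23
tcp_pos: [0.633, -0.1289, 0.1985]
tool_rot: [0.865, 0.502, -0.0, -0.001]
force: [-0.3, -0.8, -0.1]
finger_gap: 0.995
```

Run:
```python
from b import *
go([.6347,-.1325,.189]); im,m=snap('wrist')
for r in cams.regions_of('knob','wrist')[:1]:print(r['rect'],r['score'])
th=np.linspace(0,6.28,60)
for z in(.142,.112): p=proj(m,np.c_[.6347+.0195*np.cos(th),-.1325+.0195*np.sin(th),th*0+z]); print(z,p.min(0),p.max(0))
```

```text
t 32.23 tcp [ 0.633  -0.1289  0.1985] gap 0.995 F [-0.3 -0.8 -0.1] T [0.04 0.03 0.04] q [-0.37  0.68  1.47  0.    1.    0.15]
tool x,y,z [[0.497, 0.868, 0.0], [0.868, -0.497, -0.001], [-0.001, 0.001, -1.0]]
tool delta mm [-2.3  3.3  9.5] rot deg [-0.08 -0.01 -0.  ] yaw -29.8
[243.5, 237.3, 336.1, 345.0] 0.64
0.142 [240.84642267 267.31497391] [335.91207956 348.84565533]
0.112 [247.09908285 237.29923347] [326.78283572 308.22225294]
```

>>> drive_tool:
  linear:
    - [-1.8,3.7,0]
    - [0,0,5]
    - [0,0,4]
    - [0,0,1]
    - [0,0,0]
    - [0,0,0]
    - [0,0,0]
    - [0,0,0]
    - [0,0,0]
    - [0,0,0]
    - [0,0,0]
    - [0,0,0]
  rot:
    - [0,0,0]
    - [0,0,0]
    - [0,0,0]
    - [0,0,0]
    - [0,0,0]
    - [0,0,0]
    - [0,0,0]
    - [0,0,0]
    - [0,0,0]
    - [0,0,0]
    - [0,0,0]
    - [0,0,0]
  hand: [85,85,85,85,65,50,42,36,34,32,30,30]
  force: 30

```text
t: 33.33
tcp_pos: [0.636, -0.1329, 0.1911]
tool_rot: [0.865, 0.501, 0.001, 0.001]
force: [-1.4, 0.8, 0.8]
finger_gap: 0.445
```

Run:
```python
from b import *
go([.6347,-.1325,.189])
```

```text
t 33.33 tcp [ 0.636  -0.1329  0.1911] gap 0.445 F [-1.4  0.8  0.8] T [-0.03  0.02  0.02] q [-0.38  0.69  1.46  0.    0.98  0.14]
tool x,y,z [[0.497, 0.868, 0.001], [0.868, -0.497, 0.002], [0.002, -0.0, -1.0]]
tool delta mm [-0.2 -1.3  2.1] rot deg [ 0.11 -0.03  0.  ] yaw -29.8
```

Gripped. Turn about 9.5° clockwise, let it settle, then push 1.7 mm.

>>> drive_tool:
  linear:
    - [0,0,0]
    - [0,0,0]
    - [0,0,0]
    - [0,0,0]
    - [0,0,0]
    - [0,0,0]
    - [0,0,0]
    - [0,0,0]
    - [0,0,1]
    - [0,0,1.7]
  rot:
    - [0,0,0]
    - [0,0,0]
    - [0,0,3]
    - [0,0,4]
    - [0,0,2.5]
    - [0,0,0]
    - [0,0,0]
    - [0,0,0]
    - [0,0,0]
    - [0,0,0]
  hand: [30,30,30,30,30,30,30,30,30,30]
  force: 80

```text
t: 34.17
tcp_pos: [0.6362, -0.133, 0.1912]
tool_rot: [0.904, 0.427, 0.001, 0.001]
force: [-4.8, 1.9, 13.5]
finger_gap: 0.427
```

Run:
```python
from fit import *
go([.6347,-.1325,.189])
for i in range(25): cams.snapshot('side')
st(); wr(); fit(6); wr(); st()
```

```text
t 34.17 tcp [ 0.6362 -0.133   0.1912] gap 0.427 F [-4.8  1.9 13.5] T [ 0.22  0.69 -0.03] q [-0.38  0.69  1.46 -0.    0.98  0.31]
tool x,y,z [[0.636, 0.772, 0.001], [0.772, -0.636, 0.003], [0.003, -0.001, -1.0]]
tool delta mm [-0.6 -1.5  2.2] rot deg [ 0.16 -0.04 -0.  ] yaw -39.5
t 35.42 tcp [ 0.6361 -0.1329  0.1913] gap 0.427 F [-3.5  1.5  9.1] T [ 0.11  0.5  -0.01] q [-0.38  0.69  1.46 -0.    0.98  0.31]
tool x,y,z [[0.636, 0.772, 0.001], [0.772, -0.636, 0.003], [0.003, -0.001, -1.0]]
wrist vial x centre 0.6389 npix green 3529 proj mid [42.8 14.9]
WRIST line -8.44 bubble edge -5.00
top vial x centre 0.6371 npix green 6114 proj mid [261.1 168.3]
top vial x centre 0.6368 npix green 6109 proj mid [261.1 168.3]
top vial x centre 0.6368 npix green 6128 proj mid [261.1 168.3]
top vial x centre 0.6371 npix green 6116 proj mid [261.1 168.3]
top vial x centre 0.6371 npix green 6128 proj mid [261.1 168.3]
top vial x centre 0.6371 npix green 6119 proj mid [261.1 168.3]
TOP line centre 0.07 bubble -0.87 offset -0.94 L 12.3 s 2.3 sp 17.8 rms 1.3
wrist vial x centre 0.6389 npix green 3539 proj mid [42.8 14.9]
WRIST line -8.43 bubble edge -5.00
t 35.82 tcp [ 0.6361 -0.1329  0.1913] gap 0.429 F [-3.1  1.7  8.8] T [ 0.11  0.52 -0.05] q [-0.38  0.69  1.46 -0.    0.98  0.31]
tool x,y,z [[0.636, 0.772, 0.001], [0.772, -0.636, 0.003], [0.003, -0.001, -1.0]]
```

The bubble is now within about 0.1 mm by the overhead-referenced wrist gap: 3.44 measured against a target of about 3.5. The push reads 9 N; raise it slightly and check that it stays steady.

>>> drive_tool:
  linear:
    - [0,0,2.1]
  rot:
    - [0,0,0]
  hand: [30]

```text
t: 35.9
tcp_pos: [0.6361, -0.1329, 0.1912]
tool_rot: [0.904, 0.427, 0.001, 0.001]
force: [-5.8, 2.1, 12.9]
finger_gap: 0.423
```

Run:
```python
from fit import *
for k in range(4):
    s=manip.sense(); print(round(s['t'],2),np.round(s['force'],1),round(s['finger_gap'],3))
    for i in range(10): cams.snapshot('side')
wr()
print([(r['rect'],round(r['score'],2)) for r in cams.regions_of('jar','side')[:3]])
im,m=snap('top')
for l,z in(('match_box',0),('mug',0),('glass',0),('tin',0),('candle',.075),('spanner',0)):
    print(l,[np.round(ray(m,a['at'],z),3)[:2] for a in cams.spot_point(l,'top')[:1]])
st()
```

```text
35.9 [-5.8  2.1 12.9] 0.423
36.4 [-4.3  1.3 10.9] 0.43
36.9 [-3.9  1.1 11.4] 0.43
37.4 [-3.7  1.4 10.6] 0.434
wrist vial x centre 0.6389 npix green 3531 proj mid [42.9 14.8]
WRIST line -8.45 bubble edge -5.00
[([320.0, 226.3, 340.4, 270.4], 0.91), ([341.7, 267.4, 362.3, 316.7], 0.9), ([310.5, 260.8, 332.6, 309.9], 0.6)]
match_box []
mug [array([ 0.719, -0.345])]
glass [array([0.738, 0.265])]
tin [array([0.579, 0.27 ])]
candle [array([0.69, 0.13])]
spanner [array([ 0.562, -0.371])]
t 38.35 tcp [ 0.6361 -0.1329  0.1913] gap 0.431 F [-4.1  0.5 11. ] T [ 0.14  0.63 -0.08] q [-0.38  0.69  1.46 -0.    0.98  0.31]
tool x,y,z [[0.635, 0.772, 0.001], [0.772, -0.635, 0.003], [0.003, -0.002, -1.0]]
```

Push steady at about 10.8 N, bubble steady, jar upright in the tray, everything else in place. Hand in.

```bash
python3 -c "
from station import order
print(order.sign_off())"
```

```text
the job is handed in; nothing more can be done
None
```

The job is done and handed in at about 38 s. The jar is upright in the free half of the tray and the spirit level lies along the middle of the board. I turned the knob about 89° clockwise in all. The arm still grips it at 80 N and presses down.

**Bubble:** An overhead look partway showed it 0.7 mm off, so I turned about 9.7° more. The last wrist check, matched against that look, puts it within about 0.2 mm of the middle, and it stayed steady under the push. The coarser top-camera fit disagreed, giving about -0.9 mm. I trusted the wrist view because it is sharper and was checked against the overhead look.

**Push:** The downward force held at 10.6 to 11.4 N over the last 2 s, with about 4 N sideways.

**Other things:** In the final check the jar, mug, glass, tin and candle all read within about 1 cm of where they started. The match box was not detected in that last picture. It lay in place when last seen, after the jar was set down. The spanner was found, but I had no starting position to compare it with.

**Grip:** I let go of the knob once to get the overhead look, then gripped it again before the final turn.

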